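# Clamp a glass blank with the square key

## Robot

A 6-joint arm with a two-finger parallel gripper is mounted at the origin on the work surface. World frame = base frame: x ahead of the robot, y to its left, z up, the work surface at z = 0. Lengths are in m, angles in degrees, forces in N, time in s.
With the tool pointing down it reaches from about 0.375 to 0.9 m from the base axis. Payload 3.1 kg.
Tool frame: the origin (TCP) lies at the very end of the fingers, on their centre line; the grasp point (between the pads) lies 19 mm behind it (grasp_offset is the distance from the TCP to the grasp point, in m); z points along the fingers, y is the direction in which the jaws open and shut (so a half turn about z gives the same grasp; the last joint's range is limited). The gripper opens to 87 mm and grips with 3 to 60 N. Pads are 19 mm wide; open, the fingers measure 117 mm over their backs; the gripper's body (75 mm by 190 mm) begins 51 mm behind the grasp point.
Start: joints at [64.028, 30.224, 82.088, -0, 67.689, -10.227], TCP at [0.17, 0.602, 0.223] pointing down, gripper open.
Joint ranges: [-176.69, 176.69], [-43.24, 126.21], [12.49, 139.97], [-82, 262], [0, 151.66], [-163.58, 163.58]. Speed limits (degrees/s): [159.86, 159.86, 180, 180, 180, 180].

## Interface

Orientations are given as a 3x3 rotation matrix whose columns are the frame's x, y, z axes.
In Python, from rig import * gives the robot as it stands. The module is installed in compiled form; this text tells all that it offers.
- The arm moves only by the tool play_rows, never from a script. Its argument "plan" is a list that holds one entry, the list of rows, each a list of 7 numbers: the shift along the world's x, y, z each as a share of 5 cm, from -1 to 1, then the turn, a rotation vector about the world's x, y, z each as a share of pi rad, from -1 to 1, then the gripper's target within -1 to 1 (fully open at 1, half-way at 0, shut at -1). A call has 1 to 12 rows; each row shifts and turns the commanded pose from where the row before left it; what a row does not reach is not made up. A row lasts 1/10 s, in which the tool goes at most 50 mm and 8.59 degrees, less where a joint would pass 70% of its speed; a pose out of reach is approached as far as the arm can. A call with a number of a shift or a turn outside -1 to 1 is refused whole. A call with a gripper value outside its range is refused whole. The fingers move at their own pace and stop on an object; the grip force is fixed at half the most. Time passes only in rows, so rows that do not move let the fingers close. It gives the time, the measured TCP pose, the force and the opening at its end, in the units of the state.
- read_state(): the state, without advancing time (a new reading comes with each control period).
- capture(name): name is "scene" or "top" or "wrist"; returns the picture (400x640x3 uint8, red, green, blue); there is no depth.
- camera_params(name): a dict with "intrinsics" (3x3 intrinsics, pixels), "k1" (the pictures are not rectified: a ray, as slopes to the right and down, at radius r is drawn at 1 + k1 r^2 times it, then the intrinsics apply), "R" (3x3) and "t" (3): a world point X has camera coordinates R X + t; the wrist camera has in their place "mount" (4x4, takes a point from camera to tool coordinates, whose origin is the TCP and whose axes are the flange's). Camera axes: x right, y down, z forward; pixel columns grow to the right and rows downward; lengths in m; the calibration is good to about 2 mm. A picture is of the moment at which its call begins: read the wrist's pose just before it. camera_params takes no time and is no camera call.
- hand_in(): hands the job in, once; it reports no verdict.
The state is a dict: "time_s": time; "joint_positions": joint angles; "qvel": joint speeds; "tau": joint torques, N m; "position": TCP position; "tcp_rot": TCP orientation; "force": force on the tool from outside, world axes, zero at the start; "moment": the same for the moment, N m; "opening": opening from 0.0 (shut) to 1.0 (fully open).
Only numpy, scipy, OpenCV 4.12 (cv2) and the standard library are available. Lean on these libraries where they do the work, as an engineer would, in place of code of your own. Each camera call takes 0.05 s, during which the arm holds its last target. There are 200 camera calls.

## Task

Clamp the glass blank on the holding plate: take the square-ended key out of the wooden block, seat it fully down in the recessed square socket of the edge clamp without forcing it, and turn it clockwise until the jaw holds the blank firmly against the steel fence, with no more than light hand force because it is glass. Then draw the key out, stand it fully down in its hole in the block again and leave everything else where it is.

Things in the scene. Friction and masses are not known exactly. Their poses are not given: they have to be found in the camera images.
- key_grip (a point): Centre of the flat steel handle of the square key, the tool for this job: a plate 60 mm long (key y axis), 12 mm thick (x), 26 mm tall (z), on a round 16 mm shank. A collar 30 mm wide and 5 mm thick, its underside 50 mm above the tip, rests on the block. The key, 98 mm tall and about 0.17 kg, stands upright in a hole of the block, handle up; this point is 85 mm above the tip.
- key_tip (a point): Centre of the end face of the same key's foot: a square of 12 by 12 mm, 18 mm long, its last 2 mm chamfered by 1.2 mm. Its sides lie along the key's x and y axes; z points up the shank to the handle.
- key: The square key itself, origin at its tip, as key_tip.
- socket (a point): Mouth centre of the clamp's square socket: 13 mm wide, 12 mm deep, flat floor, in a steel cam at the bottom of a round recess (24 mm wide, 8 mm deep) in the clamp's top; the mouth is 42 mm above the bench. Axes are the clamp's, NOT the square's: the square stands at an unknown angle, 0 to 0.6 rad clockwise (from above) of the clamp's x axis. Press lightly (4 N) and turn until the key drops in.
- clamp: Dark steel edge clamp on the plate, 60 x 56 mm, 34 mm tall, origin under its centre, +x towards blank and fence. The cam turns clockwise with about 0.07 N m, stays where it is left, and moves the jaw 3.5 mm per rad to +x. The jaw's brass shoe has an unknown screw setting: it presses the blank home after 0.1 to 1.2 rad of cam turn, plus the key's play in the socket (about 0.2 rad either way).
- blank: Glass slab 62 x 110 mm, 25 mm thick, 0.42 kg, loose on the plate between clamp and fence with a small gap on both sides; origin under its centre. Once the jaw has it home the torque at the key rises: 0.04 to 0.09 N m above free turning is a firm hold (about 10 to 35 N on the glass), 0.15 N m above chips it. The clamp then holds by friction when the key is eased back within its play.
- fence: Steel fence fixed on the plate, a bar 18 x 220 mm and 30 mm tall, origin under its centre; the blank is pressed on its -x face, 9 mm from the origin.
- block: Fixed wooden key block, 60 x 180 mm and 60 mm tall, origin under its centre; two round holes of 19 mm, 56 mm deep, in its top, at y = -45 and +45 mm.
- hole_a (a point): Centre of the mouth of the block's hole at y = -45 mm, 60 mm above the bench. The key or the hexagon key stands in it.
- hole_b (a point): Centre of the mouth of the block's other hole, at y = +45 mm, 60 mm above the bench.
- hexkey: Bystander: dark steel key with a thin round cross bar (8 mm thick, 70 mm long), in the block's other hole, 93 mm long, its top 103 mm above the bench; origin at its tip.
- bolt: Bystander: bolt of 45 mm standing on its head on the plate.
- packing: Bystander: wooden packing piece 30 x 50 x 14 mm lying on the plate.
- jar: Bystander: glass jar, 68 mm wide, 85 mm tall.
- spare_blank: Bystander: a second glass slab like the blank, lying on the bench, not on the plate.
- spanner: Bystander: spanner 160 mm long lying on the bench.
- tub: Bystander: grey plastic bowl 80 mm wide, 60 mm tall.

How it is judged (in metres and radians):
On the way, in this order (a step that is already met when the one before it is completed fails the run):
1. The key stands in the clamp's socket, its tip at least 9 mm below the mouth and within 3 mm of its axis, for 0.2 s (z of key_tip in the frame of socket below -0.009 m and horizontal distance between key_tip and socket below 0.003 m), for 0.2 s.
2. With the key still in the socket, the blank is pressed on the fence with more than 8 N for 0.3 s (contact force between fence and blank above 8 N and z of key_tip in the frame of socket below -0.006 m), for 0.3 s.
At the end, for the whole second after the job is handed in: The clamp presses the blank on the fence with 8 to 45 N; the key stands upright (within 0.1 rad), at rest, in a hole of the block with its tip at most 13 mm above the bench (contact force between fence and blank between 8 and 45 N and z of key_tip in the frame of block below 0.013 m and angle between key_tip's own z axis and vertical below 0.1 rad and linear speed of key below 0.02 m/s and x of key_tip in the frame of block between -0.01 and 0.01 m and y of key_tip in the frame of block between -0.055 and 0.055 m); the robot touches nothing.
It fails at once if The blank is squeezed against the fence with more than 55 N (contact force between fence and blank above 55 N).
It fails at once if The key is forced: it presses on the clamp with more than 80 N (contact force between key and clamp above 80 N).
It fails at once if A bystander is moved more than 15 mm (distance of any of hexkey, bolt, packing, jar, spare_blank, spanner, tub from where it was at the start of the episode above 0.015 m).
It also fails if it takes over 72 s, if anything falls off the work surface, if the arm or the gripper's body presses on something with over 40 N, if the wrist force passes 120 N, or if a joint passes its speed limit or range.

## Working session

There is one attempt and no reset: what is moved stays moved. The work goes in short steps, Python scripts to look and compute and a tool call to move; the robot and the scene stay as the last step left them, time stands still between calls to the robot, and variables do not carry over. Pictures are saved under pics/ and viewed, about 8 in all and at most 12, crops included, and the job is handed in when it is done.

Besides the shell and the picture viewer there is one more tool, called after "Request:" in YAML: its name, and indented under it one key for each argument. play_rows: Moves the arm, as the interface text tells. Its arguments: {"type":"object","properties":{"plan":{"type":"array"}},"required":["plan"]}

```bash
mkdir -p pics; cat > h.py <<'E'
from rig import *
import numpy as np, cv2
def cam(name):
    p=camera_params(name)
    if name=="wrist":
        s=read_state(); M=np.array(p["mount"]); T=np.eye(4); T[:3,:3]=np.array(s["tcp_rot"]); T[:3,3]=s["position"]
        C=T@M; R=C[:3,:3].T; t=-R@C[:3,3]
    else: R=np.array(p["R"]); t=np.array(p["t"])
    return np.array(p["intrinsics"]),float(p["k1"]),R,t
def ray(c,uv):
    K,k1,R,t=c
    d=np.linalg.inv(K)@[uv[0],uv[1],1.0]; rd=np.hypot(d[0],d[1]); r=rd
    for _ in range(30): r=rd/(1+k1*r*r)
    s=r/rd if rd>0 else 1
    return -R.T@t, R.T@np.array([d[0]*s,d[1]*s,1])
def at_z(c,uv,z):
    o,d=ray(c,uv); return o+d*(z-o[2])/d[2]
def proj(c,X):
    K,k1,R,t=c
    x=R@np.array(X)+t; a=x[:2]/x[2]; a=a*(1+k1*a@a); return (K@[a[0],a[1],1])[:2]
def snap(name,fn,crop=None,scale=1):
    c=cam(name); im=capture(name)[:,:,::-1].copy()
    np.save('pics/'+fn+'.npy',im)
    import pickle; pickle.dump(c,open('pics/'+fn+'.pkl','wb'))
    save(im,fn,crop,scale); return c,im
def save(im,fn,crop=None,scale=1):
    if crop: im=im[crop[1]:crop[3],crop[0]:crop[2]]
    cv2.imwrite('pics/'+fn+'.png',cv2.resize(im,None,fx=scale,fy=scale,interpolation=cv2.INTER_CUBIC))
def load(fn):
    import pickle; return pickle.load(open('pics/'+fn+'.pkl','rb')),np.load('pics/'+fn+'.npy')
E
python3 - <<'E'
from h import *
np.set_printoptions(precision=4,suppress=True)
s=read_state(); print(s)
for n in("scene","top"):
    c,im=snap(n,n+"0",None,1.25); print(n,c[0].tolist(),c[1],-c[2].T@c[3])
E
```

```text
{'time_s': 0.0, 'joint_positions': array([ 64.0277,  30.2782,  82.1553,   0.0005,  67.6881, -10.2288]), 'qvel': array([ 0.0669,  0.0005, -0.1014, -0.0053,  0.0555,  0.0145]), 'tau': array([  0.0016, -44.0045, -17.6599,   0.0633,   0.0582,  -0.0002]), 'position': array([0.1692, 0.6009, 0.2216]), 'tcp_rot': array([[-0.9625,  0.2713, -0.0009],
       [ 0.2713,  0.9625, -0.0019],
       [ 0.0004, -0.0021, -1.    ]]), 'force': array([0.465 , 0.4449, 0.0417]), 'moment': array([ 0.0547, -0.0203,  0.016 ]), 'opening': 1.0008170632895073}
scene [[478.369135884611, 0.0, 321.0889985595087], [0.0, 478.369135884611, 196.81334333004136], [0.0, 0.0, 1.0]] 0.030258377836560088 [0.9407 0.5953 0.9336]
top [[364.75066753528756, 0.0, 318.67510141379154], [0.0, 364.75066753528756, 197.11958790449737], [0.0, 0.0, 1.0]] -0.026192942527729586 [ 0.4938 -0.0286  1.0164]
```

View pics/top0.png

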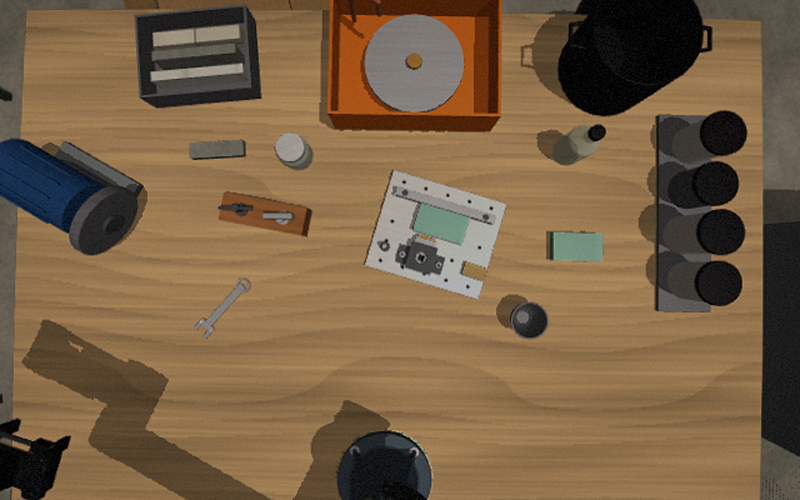

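View pics/scene0.png

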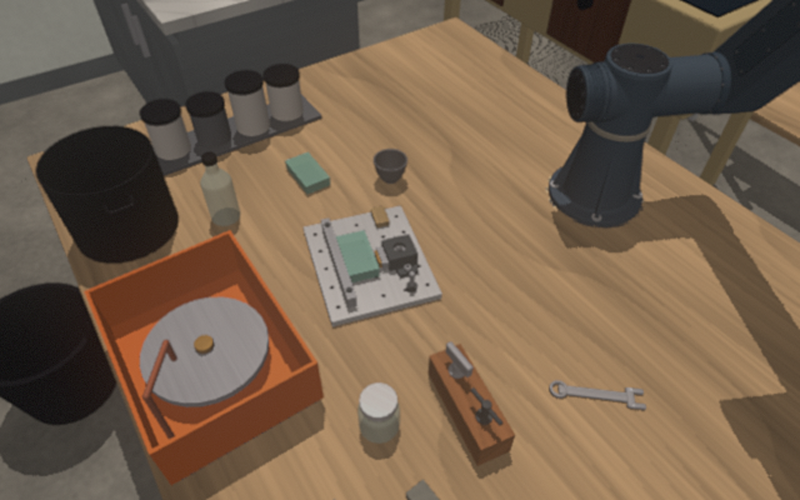

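The top view shows the block with the flat light handle at about (277,217) and the hex key at (238,210). The clamp socket is at (421,258), and the blank (440,222) and fence lie beyond it, towards image top. Rough positions first.

```bash
python3 - <<'E'
from h import *
np.set_printoptions(precision=4,suppress=True)
c,im=load("top0")
f=lambda u,v,z: at_z(c,(u/1.25,v/1.25),z)
print("key",f(277,217,.1),"hex",f(238,210,.1),"socket",f(421,258,.05))
print("block top corners",[f(*p,.06)[:2] for p in[(223,192),(311,206),(307,236),(219,221)]])
print("fence ends",f(393,190,.04),f(495,217,.04),"tub",f(529,320,.06),"jar",f(291,147,.085))
print(camera_params("wrist"))
s=cv2.resize(im[130:210,160:260],None,fx=7,fy=7,interpolation=cv2.INTER_CUBIC)
E
```

```text
key [0.5676 0.2201 0.1   ] hex [0.5806 0.2997 0.1   ] socket [ 0.4893 -0.074   0.05  ]
block top corners [array([0.622, 0.347]), array([0.5951, 0.1596]), array([0.5317, 0.1668]), array([0.5605, 0.3539])]
fence ends [ 0.6343 -0.0121  0.04  ] [ 0.5798 -0.2319  0.04  ] tub [ 0.3631 -0.3018  0.06  ] jar [0.7136 0.1986 0.085 ]
{'intrinsics': array([[317.3169,   0.    , 313.7511],
       [  0.    , 317.3169, 201.2639],
       [  0.    ,   0.    ,   1.    ]]), 'k1': -0.05498710743997791, 'mount': array([[ 0.0002, -0.9596, -0.2813,  0.0776],
       [ 1.    ,  0.    ,  0.0006, -0.0005],
       [-0.0005, -0.2813,  0.9596, -0.1621],
       [ 0.    ,  0.    ,  0.    ,  1.    ]])}
```

Request:
play_rows:
  plan:
    - [[0.66, -0.64, 0, 0, 0, -0.0385, 1], [0.66, -0.64, 0, 0, 0, -0.0385, 1], [0.66, -0.64, 0, 0, 0, -0.0385, 1], [0.66, -0.64, 0, 0, 0, -0.0385, 1], [0.66, -0.64, 0, 0, 0, -0.0385, 1], [0.66, -0.64, 0, 0, 0, -0.0385, 1], [0.66, -0.64, 0, 0, 0, -0.0385, 1], [0.66, -0.64, 0, 0, 0, -0.0385, 1], [0.66, -0.64, 0, 0, 0, -0.0385, 1], [0.66, -0.64, 0, 0, 0, -0.0385, 1], [0.66, -0.64, 0, 0, 0, -0.0385, 1], [0.66, -0.64, 0, 0, 0, -0.0385, 1]]

```text
time_s: 1.3
position: [0.5664, 0.216, 0.2221]
tcp_rot: [[0.16, 0.987, -0.001], [0.987, -0.16, 0.0], [-0.0, -0.001, -1.0]]
force: [0.1, 0.7, -0.1]
opening: 0.998
```

```bash
python3 - <<'E'
from h import *
np.set_printoptions(precision=4,suppress=True)
s=read_state(); print(s['position'],s['tcp_rot'],s['joint_positions'],s['qvel'])
snap("wrist","w1",None,1.25)
E
```

```text
[0.5664 0.216  0.2221] [[ 0.16    0.9871 -0.001 ]
 [ 0.9871 -0.16    0.    ]
 [-0.0002 -0.001  -1.    ]] [10.3144 28.8062 84.8819  0.0114 66.3677 19.516 ] [-37.1104  13.965  -26.8633   0.2797  12.1763  31.7258]
```

View pics/w1.png

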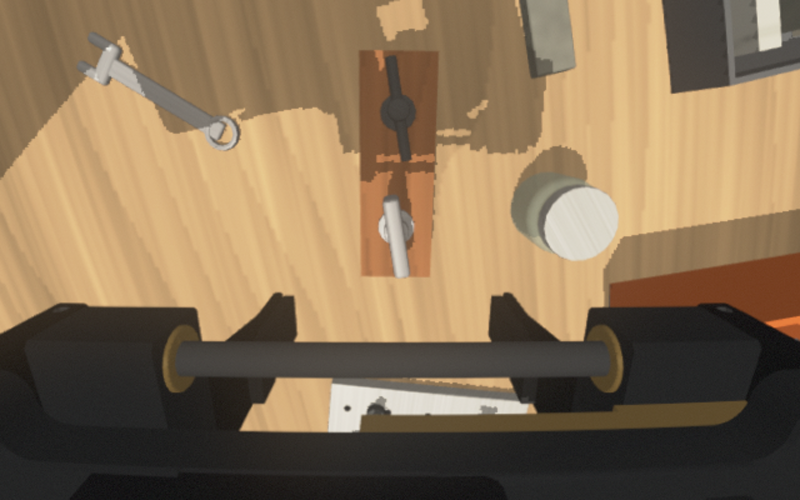

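The wrist view shows the light plate handle from (391,198) to (402,276) in the block's near hole. The hex key is at (398,110), the jar at (580,222) and the spanner to the left. I'll retake it standing still and measure close up.

```bash
python3 - <<'E'
from h import *
np.set_printoptions(precision=4,suppress=True)
s=read_state(); print(s['position'],s['tcp_rot'][:,0],s['qvel'])
c,im=snap("wrist","w2",(280,30,360,230),1)
s=read_state(); print(s['position'],s['qvel'])
c,im=snap("wrist","w2",(275,145,355,230),7)
print([proj(c,p) for p in [(.57,.2125,.108),(.57,.2125,.06)]])
E
```

```text
[0.5734 0.2105 0.2224] [ 0.1679  0.9858 -0.0026] [ 3.0268 -1.2091  1.6637  1.9645 -1.2969 -5.8155]
[0.5704 0.2131 0.2222] [ 4.197  -1.4806  4.207   3.6139  2.32   -2.0475]
[array([313.294 , 197.5382]), array([313.1894, 185.1649])]
```

View pics/w2.png

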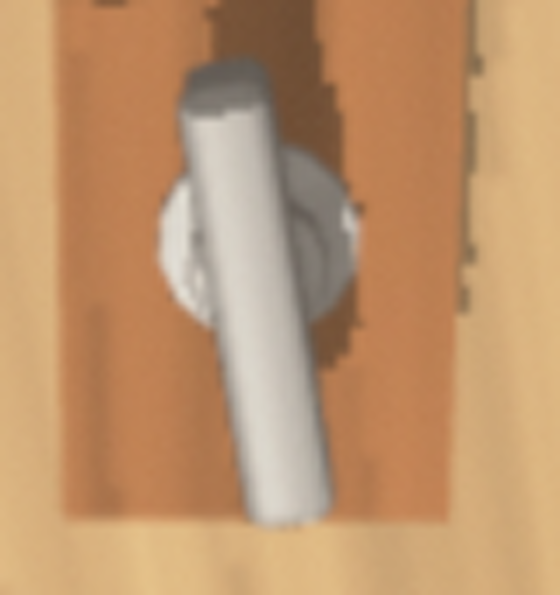

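```bash
python3 - <<'E'
from h import *
np.set_printoptions(precision=4,suppress=True)
c,im=load("w2")
g=lambda u,v,z: at_z(c,(275+u/7,145+v/7),z)[:2]
a,b=g(227,108,.108),g(290,520,.108); d=a-b
print(a,b,"mid",(a+b)/2,"len",np.linalg.norm(d),"ang",np.degrees(np.arctan2(d[1],d[0])))
print("width",np.linalg.norm(g(215,330,.108)-g(297,320,.108)))
l,r=g(159,240,.065),g(358,245,.065); print("collar",l,r,(l+r)/2,np.linalg.norm(l-r))
p,q=g(65,521,.06),g(450,521,.06); print("block end",p,q,np.linalg.norm(p-q), np.degrees(np.arctan2(*(q-p)[::-1])), "hole est",(p+q)/2+.045*np.array([-(q-p)[1],(q-p)[0]])/.06)
s=read_state();print(s['position'],s['tcp_rot'][:,0],s['qvel'],s['time_s'])
E
```

```text
[0.5704 0.2466] [0.5695 0.1915] mid [0.5699 0.219 ] len 0.05515861123911273 ang 89.00987602561096
width 0.01061592784205385
collar [0.5555 0.2224] [0.5842 0.2169] [0.5699 0.2196] 0.029238936052634584
block end [0.5329 0.18  ] [0.5917 0.1703] 0.059601447375059076 -9.40438738384667 hole est [0.5696 0.2192]
[0.5674 0.2152 0.2219] [ 0.1589  0.9873 -0.0002] [ 3.4235 -1.1919  3.0131  1.2656  1.2331 -0.5417] 1.45
```

Request:
play_rows:
  plan:
    - [[0.08, 0.03, -0.3, 0, 0, 0.022, 1], [0, 0, -0.5, 0, 0, 0.022, 1], [0, 0, -0.5, 0, 0, 0, 1], [0, 0, -0.3, 0, 0, 0, 1], [0, 0, 0, 0, 0, 0, 1], [0, 0, 0, 0, 0, 0, 1], [0, 0, 0, 0, 0, 0, 1]]

```text
time_s: 2.15
position: [0.5699, 0.2198, 0.1437]
tcp_rot: [[0.016, 1.0, 0.002], [1.0, -0.016, 0.001], [0.001, 0.002, -1.0]]
force: [0.3, 0.1, 0.4]
opening: 1.001
```

```bash
python3 - <<'E'
from h import *
np.set_printoptions(precision=4,suppress=True)
for i in range(3):
    s=read_state(); print(s['position'],s['tcp_rot'][:,0],s['tcp_rot'][:,2],s['qvel'],s['force'],s['moment'])
    c,im=snap("wrist","w3",(240,120,400,280),5)
print(proj(c,(.57,.2194,.108)),proj(c,s['position']))
E
```

```text
[0.5699 0.2198 0.1437] [0.0161 0.9999 0.0005] [ 0.0018  0.0005 -1.    ] [-0.2919 -0.2086 -0.384  -0.1312 -0.1233  0.0593] [0.2903 0.0652 0.3849] [-0.1176  0.1015 -0.0215]
[0.5701 0.2196 0.1438] [0.0164 0.9999 0.0005] [ 0.0022  0.0005 -1.    ] [-0.15   -0.0491 -0.1159 -0.1031 -0.085   0.0718] [ 0.5081 -0.1791 -0.6526] [-0.047   0.0136 -0.0231]
[0.5701 0.2195 0.1438] [0.0167 0.9999 0.0006] [ 0.0022  0.0005 -1.    ] [-0.1748  0.1221  0.2628  0.0075  0.0351  0.1121] [ 0.9146 -0.0762  0.164 ] [-0.1053  0.0657 -0.0512]
[314.0633 228.6846] [314.4368 251.7886]
```

View pics/w3.png

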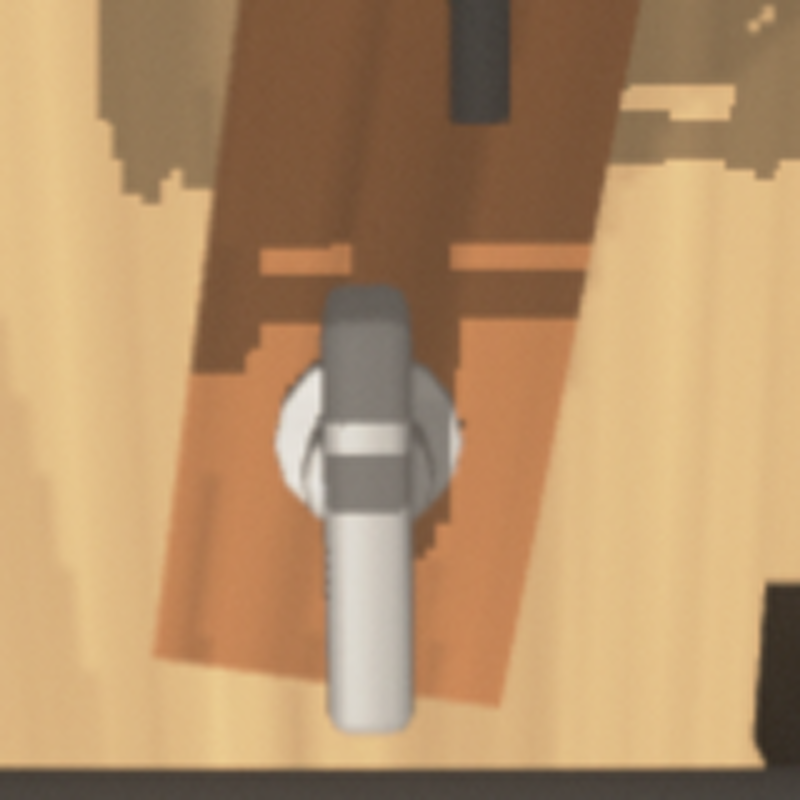

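The handle is square to the jaws: plate centre at column 313.6, TCP at 314.4. Descending to grip.

Request:
play_rows:
  plan:
    - [[0, 0, -0.5, 0, 0, 0, 1], [0, 0, -0.5, 0, 0, 0, 1], [0, 0, -0.3, 0, 0, 0, 1], [0, 0, -0.06, 0, 0, 0, 1], [0, 0, 0, 0, 0, 0, 1], [0, 0, 0, 0, 0, 0, -1], [0, 0, 0, 0, 0, 0, -1], [0, 0, 0, 0, 0, 0, -1], [0, 0, 0, 0, 0, 0, -1], [0, 0, 0, 0, 0, 0, -1], [0, 0, 0, 0, 0, 0, -1], [0, 0, 0, 0, 0, 0, -1]]

```text
time_s: 3.5
position: [0.5695, 0.219, 0.0745]
tcp_rot: [[0.017, 1.0, -0.0], [1.0, -0.017, -0.0], [-0.0, -0.0, -1.0]]
force: [-0.3, -0.2, -0.6]
opening: 0.45
```

Request:
play_rows:
  plan:
    - [[0, 0, 0, 0, 0, 0, -1], [0, 0, 0, 0, 0, 0, -1], [0, 0, 0, 0, 0, 0, -1], [0, 0, 0, 0, 0, 0, -1]]

```text
time_s: 3.9
position: [0.5697, 0.219, 0.0745]
tcp_rot: [[0.017, 1.0, 0.0], [1.0, -0.017, 0.0], [0.0, 0.0, -1.0]]
force: [1.3, 0.6, -0.4]
opening: 0.164
```

Request:
play_rows:
  plan:
    - [[0, 0, 0, 0, 0, 0, -1], [0, 0, 0, 0, 0, 0, -1], [0, 0, 0, 0, 0, 0, -1], [0, 0, 0.1, 0, 0, 0, -1], [0, 0, 0.3, 0, 0, 0, -1], [0, 0, 0.5, 0, 0, 0, -1], [0, 0, 0.6, 0, 0, 0, -1], [0, 0, 0.6, 0, 0, 0, -1], [0, 0, 0.3, 0, 0, 0, -1], [0, 0, 0, 0, 0, 0, -1], [0, 0, 0, 0, 0, 0, -1], [0, 0, 0, 0, 0, 0, -1]]

```text
time_s: 5.1
position: [0.5684, 0.2188, 0.1934]
tcp_rot: [[0.017, 1.0, -0.003], [1.0, -0.017, -0.001], [-0.001, -0.003, -1.0]]
force: [-0.3, -0.9, -2.0]
opening: 0.163
```

```bash
python3 - <<'E'
from h import *
np.set_printoptions(precision=4,suppress=True)
s=read_state(); print(s['position'],s['tcp_rot'][:,0],s['opening'],s['force'],s['moment'])
c=cam("wrist"); p=s['position']
print([proj(c,p+np.array([0,0,-z])) for z in (0,.03,.066)])
E
```

```text
[0.5684 0.2188 0.1934] [ 0.0172  0.9999 -0.0006] 0.16283515184095917 [-0.3095 -0.8547 -2.0124] [-0.0585  0.1196  0.0252]
[array([314.4351, 251.79  ]), array([314.4779, 231.7554]), array([314.5156, 214.0111])]
```

Request:
play_rows:
  plan:
    - [[-0.16, -0.6, 0, 0, 0, -0.0072, -1], [-0.16, -0.7, 0, 0, 0, -0.0072, -1], [-0.16, -0.7, 0, 0, 0, -0.0072, -1], [-0.16, -0.7, 0, 0, 0, -0.0072, -1], [-0.16, -0.7, 0, 0, 0, -0.0072, -1], [-0.16, -0.7, 0, 0, 0, -0.0072, -1], [-0.16, -0.7, 0, 0, 0, -0.0072, -1], [-0.16, -0.7, 0, 0, 0, -0.0072, -1], [-0.16, -0.7, 0, 0, 0, -0.0072, -1], [-0.16, -0.7, 0, 0, 0, -0.0072, -1], [0, 0, 0, 0, 0, 0, -1], [0, 0, 0, 0, 0, 0, -1]]

```text
time_s: 6.3
position: [0.4887, -0.1262, 0.1935]
tcp_rot: [[0.243, 0.97, -0.002], [0.97, -0.243, 0.002], [0.001, -0.003, -1.0]]
force: [0.3, -0.2, -1.7]
opening: 0.169
```

Request:
play_rows:
  plan:
    - [[0, 0, 0, 0, 0, 0, -1], [0, 0, 0, 0, 0, 0, -1], [0, 0, 0, 0, 0, 0, -1]]

```text
time_s: 6.6
position: [0.4896, -0.1248, 0.1944]
tcp_rot: [[0.239, 0.971, -0.0], [0.971, -0.239, 0.0], [0.0, -0.0, -1.0]]
force: [0.6, 0.2, -2.4]
opening: 0.168
```

```bash
python3 - <<'E'
from h import *
np.set_printoptions(precision=4,suppress=True)
s=read_state(); print(s['position'],s['tcp_rot'][:,0],s['tcp_rot'][:,2],s['opening'],s['force'],s['moment'],s['joint_positions'])
c,im=snap("wrist","w4",(230,60,430,260),4)
print([proj(c,s['position']+np.array([0,0,-z])) for z in (0,.03,.066)])
E
```

```text
[ 0.4896 -0.1248  0.1944] [0.2392 0.971  0.0002] [-0.0004  0.0003 -1.    ] 0.16845607004006996 [ 0.6091  0.1776 -2.3988] [-0.1565  0.0476  0.0665] [-26.9952  23.3324 100.8041   0.0075  55.893  -13.1609]
[array([314.2846, 251.6565]), array([314.2446, 231.6711]), array([314.2091, 213.972 ])]
```

View pics/w4.png

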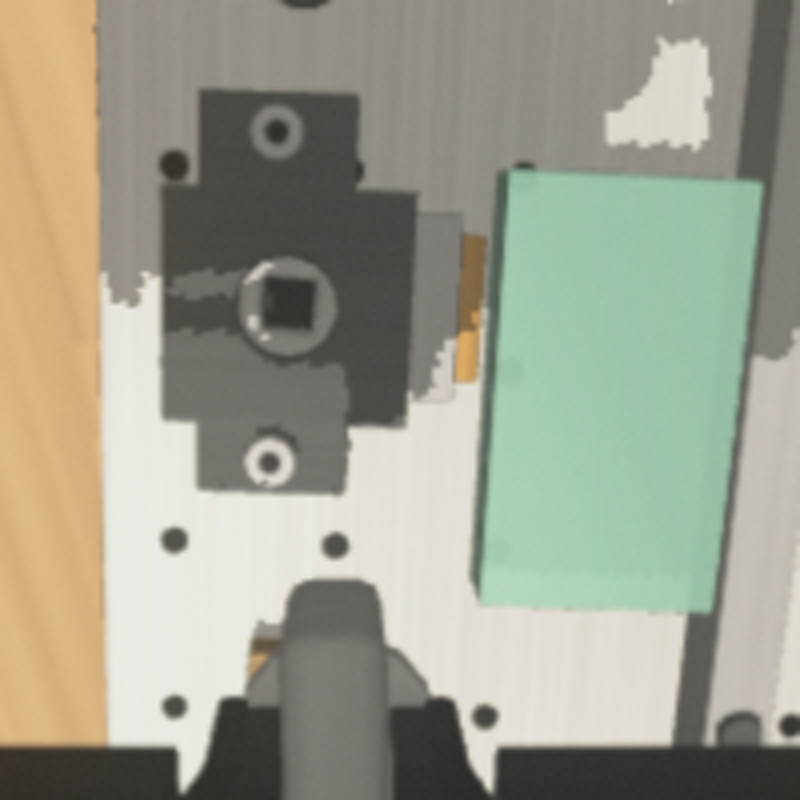

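The clamp's socket centre is near crop (288,305), with the square almost aligned with the image. The jaw's brass shoe is at (472,310), with a small gap to the glass at (490,380). I'll enlarge the socket for its angle.

```bash
python3 - <<'E'
from h import *
c,im=load("w4")
# rectify to world-metric patch at z=.042, 0.1mm... axes: x right= tool y dir, up = tool x
cen=at_z(c,(230+288/4,60+305/4),.042); print(cen)
ex=np.array([.971,-.2392,0]); ey=np.array([.2392,.971,0])
N=600; s=.040/N
m=np.zeros((N,N,2),np.float32)
for i in range(0,N):
    for j in range(0,N):
        m[i,j]=proj(c,cen+ex*(j-300)*s+ey*(300-i)*s)
o=cv2.remap(im,m[...,0],m[...,1],cv2.INTER_CUBIC)
o=np.clip(o.astype(float)*2,0,255).astype(np.uint8)
cv2.imwrite('pics/sock.png',o)
# clamp edge direction: right edge & left edge of body at z=.05
g=lambda u,v,z: at_z(c,(230+u/4,60+v/4),z)[:2]
for a,b in(((408,427),(417,192)),((162,418),(162,185)),((350,493),(359,95)),((162,418),(408,427)),((163,185),(417,192))):
    d=g(*b,.05)-g(*a,.05); print(np.degrees(np.arctan2(d[1],d[0])),np.linalg.norm(d))
for a,b in(((483,605),(510,172)),((713,612),(762,182))):
    d=g(*b,.041)-g(*a,.041); print("blank",np.degrees(np.arctan2(d[1],d[0])),np.linalg.norm(d))
print("recess",(g(238,307,.05)+g(336,307,.05))/2,(g(287,257,.05)+g(287,357,.05))/2,np.linalg.norm(g(238,307,.05)-g(336,307,.05)))
E
```

```text
[ 0.49022948 -0.07254608  0.042     ]
74.8555503031545 0.05537662785213385
74.15378286242617 0.054801723578866514
75.08274745913255 0.09337950186867425
-15.967120028216693 0.060028209444507416
-15.422776937450934 0.05911845578824517
blank 74.54551852277908 0.10874272058060462
blank 74.47290308117903 0.10888108639698676
recess [ 0.4903265  -0.07237064] [ 0.49029917 -0.07248546] 0.023329633764503165
```

View pics/sock.png

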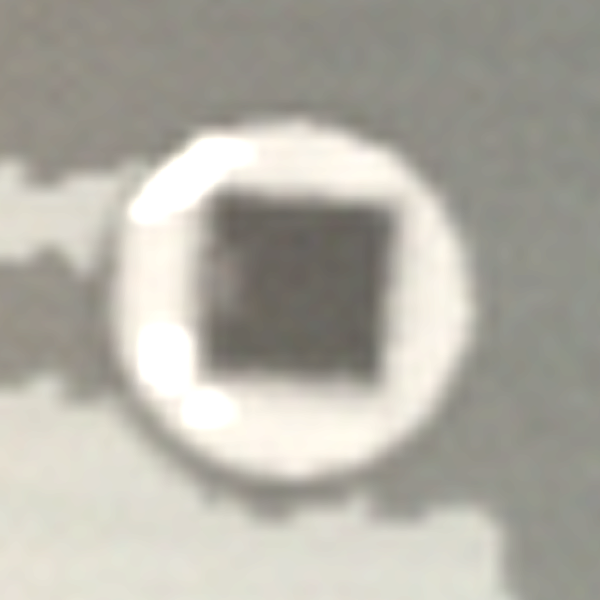

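The square lies about 3.5° clockwise of the tool axis, so its y axis is at roughly 72.5°, 2.5° clockwise of the clamp. Its centre is at about (0.4902, -0.072). Moving above it.

Request:
play_rows:
  plan:
    - [[0.012, 0.25, 0, 0, 0, -0.01, -1], [0, 0.4, 0, 0, 0, -0.01, -1], [0, 0.3, 0, 0, 0, 0, -1], [0, 0.102, -0.2, 0, 0, 0, -1], [0, 0, -0.4, 0, 0, 0, -1], [0, 0, -0.4, 0, 0, 0, -1], [0, 0, -0.3, 0, 0, 0, -1], [0, 0, -0.1, 0, 0, 0, -1], [0, 0, 0, 0, 0, 0, -1], [0, 0, 0, 0, 0, 0, -1], [0, 0, 0, 0, 0, 0, -1], [0, 0, 0, 0, 0, 0, -1]]

```text
time_s: 7.85
position: [0.4906, -0.0736, 0.1253]
tcp_rot: [[0.301, 0.954, 0.002], [0.954, -0.301, -0.001], [-0.0, 0.002, -1.0]]
force: [0.3, -0.7, -2.2]
opening: 0.17
```

```bash
python3 - <<'E'
from h import *
np.set_printoptions(precision=4,suppress=True)
c,im=snap("wrist","w5",(250,120,380,250),6)
s=read_state(); print(s['position'],s['tcp_rot'][:,0],s['tcp_rot'][:,2],np.degrees(np.arctan2(s['tcp_rot'][1,0],s['tcp_rot'][0,0])),s['force'],s['moment'])
E
```

```text
[ 0.4906 -0.0735  0.1252] [ 0.3014  0.9535 -0.0001] [ 0.0014 -0.0006 -1.    ] 72.4580061225355 [-0.1764 -0.2672 -2.149 ] [-0.1289  0.099  -0.0115]
```

View pics/w5.png

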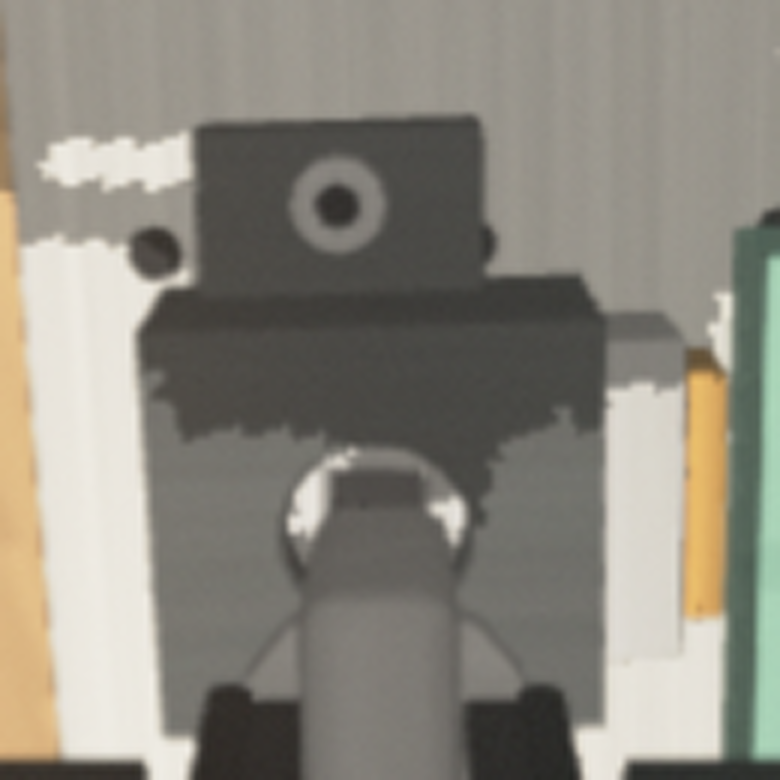

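```bash
python3 - <<'E'
from h import *
np.set_printoptions(precision=4,suppress=True)
c,im=load("w5")
g=lambda u,v,z: at_z(c,(250+u/6,120+v/6),z)[:2]
tx=np.array([.3014,.9535]);ty=np.array([.9535,-.3014]); p=np.array([.4906,-.0735])
def q(n,P): print(n,P,"tool xy mm",1e3*np.array([(P-p)@tx,(P-p)@ty]))
q("L",g(280,525,.05));q("R",g(472,525,.05));q("top",g(376,446,.05));q("sq TL",g(330,470,.042));q("sqTR",g(422,470,.042))
for a,b in(((195,125),(478,117)),((140,330),(605,322))):
    d=g(*b,.03 if a[1]<200 else .05)-g(*a,.03 if a[1]<200 else .05);print(np.degrees(np.arctan2(d[1],d[0])))
for v in(500,600,700): print(v,[ (250+u/6) for u in (303,455)])
E
```

```text
L [ 0.4784 -0.0674] tool xy mm [  2.1098 -13.5043]
R [ 0.5023 -0.075 ] tool xy mm [ 2.1036 11.5811]
top [ 0.4935 -0.061 ] tool xy mm [12.7933 -0.9538]
sq TL [ 0.486  -0.0644] tool xy mm [ 7.3112 -7.1326]
sqTR [ 0.4977 -0.0681] tool xy mm [7.3086 5.1863]
-15.964892455944595
-16.54742918298641
500 [300.5, 325.8333333333333]
600 [300.5, 325.8333333333333]
700 [300.5, 325.8333333333333]
```

Request:
play_rows:
  plan:
    - [[-0.009, 0.019, 0, 0, 0, 0, -1], [0, 0, -0.1, 0, 0, 0, -1], [0, 0, -0.1, 0, 0, 0, -1], [0, 0, -0.1, 0, 0, 0, -1], [0, 0, -0.03, 0, 0, 0, -1], [0, 0, 0, 0, 0, 0, -1], [0, 0, 0, 0, 0, 0, -1]]

```text
time_s: 8.6
position: [0.4897, -0.0724, 0.1079]
tcp_rot: [[0.301, 0.953, -0.0], [0.953, -0.301, 0.0], [0.0, -0.0, -1.0]]
force: [-0.1, -0.3, -1.6]
opening: 0.169
```

Request:
play_rows:
  plan:
    - [[0, 0, -0.03, 0, 0, 0, -1], [0, 0, -0.03, 0, 0, 0, -1], [0, 0, 0, 0, 0, 0, -1]]

```text
time_s: 8.9
position: [0.4896, -0.0724, 0.1049]
tcp_rot: [[0.302, 0.953, -0.0], [0.953, -0.302, 0.0], [0.0, -0.0, -1.0]]
force: [0.0, -0.7, -2.7]
opening: 0.17
```

Request:
play_rows:
  plan:
    - [[0, 0, -0.03, 0, 0, 0, -1], [0, 0, 0, 0, 0, 0, -1], [0, 0, 0, 0, 0, 0, -1]]

```text
time_s: 9.2
position: [0.4897, -0.0724, 0.1035]
tcp_rot: [[0.301, 0.953, -0.0], [0.953, -0.301, -0.0], [-0.0, -0.0, -1.0]]
force: [-0.2, 0.1, -2.0]
opening: 0.169
```

Request:
play_rows:
  plan:
    - [[0, 0, -0.03, 0, 0, 0, -1], [0, 0, 0, 0, 0, 0, -1], [0, 0, 0, 0, 0, 0, -1]]

```text
time_s: 9.5
position: [0.4897, -0.0724, 0.102]
tcp_rot: [[0.301, 0.953, -0.0], [0.953, -0.301, 0.0], [0.0, -0.0, -1.0]]
force: [-1.4, -0.2, -1.5]
opening: 0.165
```

It is entering the socket freely, about 4.5 mm deep.

Request:
play_rows:
  plan:
    - [[0, 0, -0.03, 0, 0, 0, -1], [0, 0, -0.03, 0, 0, 0, -1], [0, 0, 0, 0, 0, 0, -1], [0, 0, 0, 0, 0, 0, -1]]

```text
time_s: 9.9
position: [0.4896, -0.0724, 0.0989]
tcp_rot: [[0.302, 0.953, -0.0], [0.953, -0.302, 0.0], [0.0, -0.0, -1.0]]
force: [-0.3, -0.3, -1.5]
opening: 0.166
```

Request:
play_rows:
  plan:
    - [[0, 0, -0.03, 0, 0, 0, -1], [0, 0, -0.02, 0, 0, 0, -1], [0, 0, 0, 0, 0, 0, -1], [0, 0, 0, 0, 0, 0, -1]]

```text
time_s: 10.3
position: [0.4897, -0.0724, 0.0965]
tcp_rot: [[0.301, 0.953, -0.0], [0.953, -0.301, 0.0], [-0.0, -0.0, -1.0]]
force: [-0.3, 0.4, -2.9]
opening: 0.167
```

Request:
play_rows:
  plan:
    - [[0, 0, -0.02, 0, 0, 0, -1], [0, 0, 0, 0, 0, 0, -1], [0, 0, 0, 0, 0, 0, -1]]

```text
time_s: 10.6
position: [0.4897, -0.0724, 0.0955]
tcp_rot: [[0.301, 0.953, -0.0], [0.953, -0.301, 0.0], [0.0, -0.0, -1.0]]
force: [-0.4, -0.1, -1.4]
opening: 0.166
```

Request:
play_rows:
  plan:
    - [[0, 0, -0.02, 0, 0, 0, -1], [0, 0, 0, 0, 0, 0, -1], [0, 0, 0, 0, 0, 0, -1]]

```text
time_s: 10.9
position: [0.4897, -0.0724, 0.0945]
tcp_rot: [[0.301, 0.953, 0.0], [0.953, -0.301, -0.0], [-0.0, 0.0, -1.0]]
force: [-0.0, 0.0, -1.4]
opening: 0.165
```

```bash
cat > st.py <<'E'
from rig import *
import numpy as np
np.set_printoptions(precision=4,suppress=True)
s=read_state(); R=s['tcp_rot']; print(s['time_s'],s['position'],"yaw",np.degrees(np.arctan2(R[1,0],R[0,0])),s['force'],s['moment'],"tau6",s['tau'][5],s['joint_positions'][5])
E
python3 st.py
```

```text
10.9 [ 0.4897 -0.0724  0.0945] yaw 72.4546263414764 [-0.0135  0.045  -1.3557] [-0.1599  0.0737 -0.0032] tau6 -0.001497754747106228 -3.8223034322239164
```

Request:
play_rows:
  plan:
    - [[0, 0, -0.02, 0, 0, 0, -1], [0, 0, 0, 0, 0, 0, -1], [0, 0, 0, 0, 0, 0, -1]]

```text
time_s: 11.2
position: [0.4903, -0.0726, 0.0943]
tcp_rot: [[0.301, 0.953, 0.002], [0.953, -0.301, -0.001], [-0.0, 0.002, -1.0]]
force: [-1.2, 0.2, 5.8]
opening: 0.171
```

```bash
python3 st.py
```

```text
11.2 [ 0.4903 -0.0726  0.0943] yaw 72.45554763362543 [-1.2245  0.2087  5.7726] [-0.1218  0.2587 -0.0339] tau6 4.582743144965207e-05 -3.8215839818161803
```

Floor found: about +7 N at 12 mm deep. Easing off 0.7 mm, then turning clockwise in small steps with torque readings.

Request:
play_rows:
  plan:
    - [[0, 0, 0.014, 0, 0, 0, -1], [0, 0, 0, 0, 0, 0, -1], [0, 0, 0, 0, 0, -0.015, -1], [0, 0, 0, 0, 0, -0.015, -1], [0, 0, 0, 0, 0, -0.015, -1], [0, 0, 0, 0, 0, -0.01, -1], [0, 0, 0, 0, 0, 0, -1], [0, 0, 0, 0, 0, 0, -1]]

```text
time_s: 12.0
position: [0.4899, -0.0726, 0.0944]
tcp_rot: [[0.46, 0.888, 0.0], [0.888, -0.46, -0.0], [-0.0, 0.001, -1.0]]
force: [-0.6, -1.1, 2.2]
opening: 0.168
```

```bash
cat > tq.py <<'E'
from rig import *
import numpy as np,sys
np.set_printoptions(precision=4,suppress=True)
M=[];F=[];T=[]
for i in range(int(sys.argv[1])):
    s=read_state(); M.append(s['moment']);F.append(s['force']);T.append(s['tau'][5])
    capture("wrist")
R=s['tcp_rot']; n=len(M)**.5
print(s['time_s'],s['position'],"yaw",np.degrees(np.arctan2(R[1,0],R[0,0])),"F",np.mean(F,0),"M",np.mean(M,0),"+-",np.std(M,0)[2]/n,"tau6",np.mean(T),np.std(T)/n)
E
python3 tq.py 4
```

```text
12.15 [ 0.4899 -0.0725  0.0944] yaw 62.581012779508924 F [-0.7717 -0.6997  2.5052] M [-0.1897  0.119   0.0815] +- 0.0070781781228889135 tau6 0.0668265443528071 0.001154049245984493
```

Joint 6 torque is a clean signal: 0.067 N m, so the cam is turning freely. I'll go on in small steps.

Request:
play_rows:
  plan:
    - [[0, 0, 0.006, 0, 0, -0.015, -1], [0, 0, 0, 0, 0, 0, -1], [0, 0, 0, 0, 0, 0, -1]]

```text
time_s: 12.5
position: [0.4897, -0.0725, 0.0944]
tcp_rot: [[0.501, 0.865, -0.0], [0.865, -0.501, -0.0], [-0.0, -0.0, -1.0]]
force: [-0.2, -1.3, 0.9]
opening: 0.168
```

```bash
python3 tq.py 2
```

```text
12.55 [ 0.4897 -0.0725  0.0944] yaw 59.90601527378077 F [-0.231  -1.2495  0.7034] M [-0.2795  0.0611  0.0371] +- 0.0008345034058483382 tau6 0.07202243548817933 0.0030402950213781047
```

Request:
play_rows:
  plan:
    - [[0, 0, 0, 0, 0, -0.015, -1], [0, 0, 0, 0, 0, 0, -1], [0, 0, 0, 0, 0, 0, -1]]

```text
time_s: 12.9
position: [0.4897, -0.0724, 0.0944]
tcp_rot: [[0.541, 0.841, -0.0], [0.841, -0.541, 0.0], [-0.0, -0.0, -1.0]]
force: [-0.1, -0.1, -0.2]
opening: 0.166
```

```bash
python3 tq.py 2
```

```text
12.95 [ 0.4897 -0.0724  0.0944] yaw 57.21119307627538 F [-0.0376  0.2618 -0.3074] M [-0.2368  0.0671  0.0559] +- 0.012851483492230233 tau6 0.07056143833324313 0.003012628743417116
```

Request:
play_rows:
  plan:
    - [[0, 0, 0, 0, 0, -0.015, -1], [0, 0, 0, 0, 0, 0, -1], [0, 0, 0, 0, 0, 0, -1]]

```text
time_s: 13.3
position: [0.4896, -0.0724, 0.0945]
tcp_rot: [[0.58, 0.814, -0.0], [0.814, -0.58, 0.0], [-0.0, -0.0, -1.0]]
force: [0.2, -0.8, -0.5]
opening: 0.171
```

```bash
python3 tq.py 2
```

```text
13.35 [ 0.4896 -0.0724  0.0945] yaw 54.51353577489504 F [ 0.7071 -1.0428 -0.7947] M [-0.2775  0.0656  0.0602] +- 0.008210466206028612 tau6 0.07002542959526181 0.0029579432074742307
```

Request:
play_rows:
  plan:
    - [[0, 0, 0, 0, 0, -0.015, -1], [0, 0, 0, 0, 0, 0, -1], [0, 0, 0, 0, 0, 0, -1]]

```text
time_s: 13.7
position: [0.4896, -0.0724, 0.0945]
tcp_rot: [[0.618, 0.786, -0.0], [0.786, -0.618, 0.0], [-0.0, -0.0, -1.0]]
force: [-0.7, -0.2, -0.3]
opening: 0.166
```

```bash
python3 tq.py 2; python3 -c "
from h import *
snap('wrist','w6',(280,80,480,230),4)"
```

```text
13.75 [ 0.4896 -0.0724  0.0945] yaw 51.813757897485715 F [ 0.1129 -0.5261 -0.705 ] M [-0.2656  0.0333  0.0882] +- 0.0009909108897727828 tau6 0.06994009483605623 0.0029479020500887644
```

View pics/w6.png

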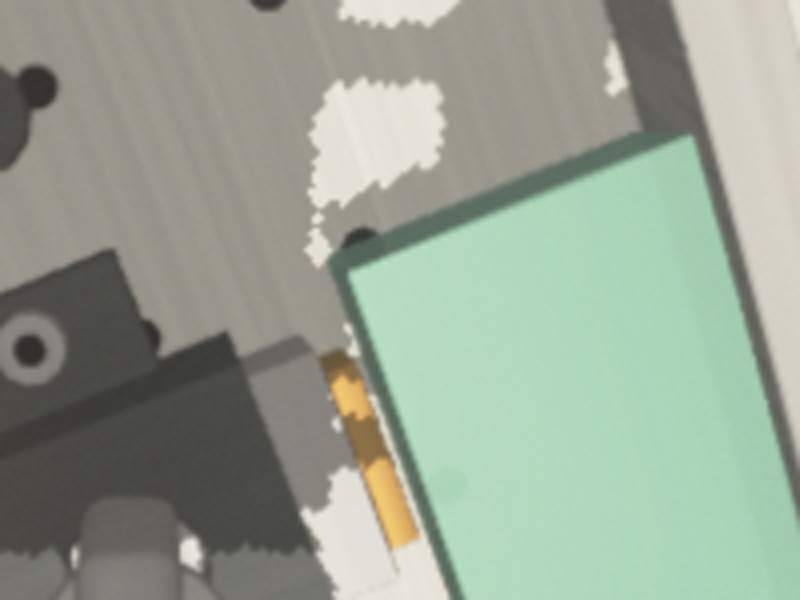

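A clear gap is still visible between the brass shoe, near (418,540), and the glass edge at (440,555). Larger steps for now.

Request:
play_rows:
  plan:
    - [[0, 0, 0, 0, 0, -0.015, -1], [0, 0, 0, 0, 0, -0.015, -1], [0, 0, 0, 0, 0, 0, -1]]

```text
time_s: 14.15
position: [0.4896, -0.0723, 0.0945]
tcp_rot: [[0.69, 0.724, -0.0], [0.724, -0.69, 0.0], [-0.0, -0.0, -1.0]]
force: [-0.5, -0.9, -2.0]
opening: 0.167
```

```bash
python3 tq.py 1
```

```text
14.15 [ 0.4896 -0.0723  0.0945] yaw 46.38235852612926 F [-0.4741 -0.873  -2.0136] M [-0.2095  0.0865  0.0752] +- 0.0 tau6 0.23807505145668983 0.0
```

Request:
play_rows:
  plan:
    - [[0, 0, 0, 0, 0, -0.015, -1], [0, 0, 0, 0, 0, 0, -1], [0, 0, 0, 0, 0, 0, -1]]

```text
time_s: 14.5
position: [0.4895, -0.0723, 0.0945]
tcp_rot: [[0.722, 0.691, -0.0], [0.691, -0.722, 0.0], [-0.0, -0.0, -1.0]]
force: [0.1, -0.7, -1.5]
opening: 0.164
```

```bash
python3 tq.py 2
```

```text
14.55 [ 0.4896 -0.0723  0.0945] yaw 43.72718992500752 F [ 0.0078 -0.6978 -1.9057] M [-0.235   0.1331  0.0717] +- 0.007014893708555953 tau6 0.0696281623095274 0.0026401872505662193
```

Request:
play_rows:
  plan:
    - [[0, 0, 0, 0, 0, -0.015, -1], [0, 0, 0, 0, 0, 0, -1], [0, 0, 0, 0, 0, 0, -1]]

```text
time_s: 14.9
position: [0.4896, -0.0724, 0.0945]
tcp_rot: [[0.754, 0.656, -0.0], [0.656, -0.754, 0.0], [-0.0, -0.0, -1.0]]
force: [0.2, 0.5, -2.2]
opening: 0.171
```

```bash
python3 tq.py 2
```

```text
14.95 [ 0.4896 -0.0723  0.0945] yaw 41.01372100609789 F [-0.1739  0.1926 -2.6039] M [-0.1562  0.152   0.0413] +- 0.00011019029878529928 tau6 0.07051315158605576 0.002869336043925156
```

Request:
play_rows:
  plan:
    - [[0, 0, 0, 0, 0, -0.015, -1], [0, 0, 0, 0, 0, 0, -1], [0, 0, 0, 0, 0, 0, -1]]

```text
time_s: 15.3
position: [0.4896, -0.0724, 0.0945]
tcp_rot: [[0.785, 0.62, -0.0], [0.62, -0.785, 0.0], [-0.0, -0.0, -1.0]]
force: [1.2, 0.8, -2.6]
opening: 0.169
```

```bash
python3 tq.py 2
```

```text
15.35 [ 0.4896 -0.0724  0.0945] yaw 38.31047129633888 F [ 0.7068  0.2226 -2.2158] M [-0.1735  0.1574  0.0392] +- 0.019817188444442888 tau6 0.0706909247674048 0.0029299929321941745
```

Request:
play_rows:
  plan:
    - [[0, 0, 0, 0, 0, -0.015, -1], [0, 0, 0, 0, 0, 0, -1], [0, 0, 0, 0, 0, 0, -1]]

```text
time_s: 15.7
position: [0.4896, -0.0723, 0.0945]
tcp_rot: [[0.813, 0.582, -0.0], [0.582, -0.813, 0.0], [-0.0, -0.0, -1.0]]
force: [-0.0, -0.7, -2.7]
opening: 0.169
```

```bash
python3 tq.py 2
```

```text
15.75 [ 0.4896 -0.0723  0.0945] yaw 35.612172368081445 F [-0.371  -0.2584 -2.141 ] M [-0.1689  0.2051  0.041 ] +- 0.011358897902748013 tau6 0.07044955738820136 0.002950087594674632
```

Request:
play_rows:
  plan:
    - [[0, 0, 0, 0, 0, -0.015, -1], [0, 0, 0, 0, 0, 0, -1], [0, 0, 0, 0, 0, 0, -1]]

```text
time_s: 16.1
position: [0.4896, -0.0723, 0.0945]
tcp_rot: [[0.839, 0.544, -0.0], [0.544, -0.839, 0.0], [-0.0, -0.0, -1.0]]
force: [-0.3, -1.2, -3.4]
opening: 0.165
```

```bash
python3 tq.py 2
```

```text
16.15 [ 0.4896 -0.0723  0.0945] yaw 32.90911732706218 F [-0.3422 -0.6795 -3.1074] M [-0.0975  0.2153  0.0799] +- 0.013400050823105261 tau6 0.0708398048300296 0.002947242682400147
```

Request:
play_rows:
  plan:
    - [[0, 0, 0, 0, 0, -0.015, -1], [0, 0, 0, 0, 0, 0, -1], [0, 0, 0, 0, 0, 0, -1]]

```text
time_s: 16.5
position: [0.4896, -0.0724, 0.0945]
tcp_rot: [[0.864, 0.503, -0.0], [0.503, -0.864, 0.0], [-0.0, -0.0, -1.0]]
force: [-0.2, -2.1, -2.9]
opening: 0.163
```

```bash
python3 tq.py 2
```

```text
16.55 [ 0.4896 -0.0723  0.0945] yaw 30.21184869801585 F [-0.5491 -0.9176 -3.2812] M [-0.0994  0.2016  0.0228] +- 0.006632169431646491 tau6 0.07096863118931651 0.002959587922382918
```

Request:
play_rows:
  plan:
    - [[0, 0, 0, 0, 0, -0.012, -1], [0, 0, 0, 0, 0, 0, -1], [0, 0, 0, 0, 0, 0, -1]]

```text
time_s: 16.9
position: [0.4896, -0.0724, 0.0945]
tcp_rot: [[0.883, 0.47, -0.0], [0.47, -0.883, 0.0], [-0.0, -0.0, -1.0]]
force: [0.5, -0.1, -2.8]
opening: 0.17
```

```bash
python3 tq.py 2
```

```text
16.95 [ 0.4896 -0.0724  0.0945] yaw 28.040587097745554 F [ 0.2023 -0.1102 -3.1234] M [-0.1146  0.2585  0.0949] +- 0.006966834845427047 tau6 0.0736363884061575 0.0022913940909969816
```

Slight rise, to 0.074 N m, probably from pushing the loose glass. Finer steps.

Request:
play_rows:
  plan:
    - [[0, 0, 0, 0, 0, -0.01, -1], [0, 0, 0, 0, 0, 0, -1], [0, 0, 0, 0, 0, 0, -1]]

```text
time_s: 17.3
position: [0.4896, -0.0724, 0.0945]
tcp_rot: [[0.897, 0.442, -0.0], [0.442, -0.897, 0.0], [-0.0, -0.0, -1.0]]
force: [0.0, -0.6, -2.4]
opening: 0.166
```

```bash
python3 tq.py 2
```

```text
17.35 [ 0.4896 -0.0724  0.0945] yaw 26.234517301001063 F [-0.6523 -0.2945 -2.5113] M [-0.047   0.2542  0.0659] +- 0.012849157660580375 tau6 0.07545102504082024 0.0018998506915114113
```

Request:
play_rows:
  plan:
    - [[0, 0, 0, 0, 0, -0.01, -1], [0, 0, 0, 0, 0, 0, -1], [0, 0, 0, 0, 0, 0, -1], [0, 0, 0, 0, 0, 0, -1]]

```text
time_s: 17.8
position: [0.4896, -0.0724, 0.0945]
tcp_rot: [[0.911, 0.413, -0.0], [0.413, -0.911, 0.0], [-0.0, -0.0, -1.0]]
force: [-0.5, 0.4, -3.7]
opening: 0.165
```

```bash
python3 tq.py 2
```

```text
17.85 [ 0.4896 -0.0724  0.0945] yaw 24.414854520883054 F [-0.3303  0.1956 -3.544 ] M [-0.0148  0.2773  0.1025] +- 0.011482846897254121 tau6 0.07359020062722266 0.0003645562455484387
```

Request:
play_rows:
  plan:
    - [[0, 0, 0, 0, 0, -0.01, -1], [0, 0, 0, 0, 0, 0, -1], [0, 0, 0, 0, 0, 0, -1], [0, 0, 0, 0, 0, 0, -1]]

```text
time_s: 18.3
position: [0.4897, -0.0724, 0.0945]
tcp_rot: [[0.923, 0.385, -0.0], [0.385, -0.923, 0.0], [-0.0, -0.0, -1.0]]
force: [-0.8, -0.2, -3.4]
opening: 0.167
```

```bash
python3 tq.py 2
```

```text
18.35 [ 0.4896 -0.0724  0.0945] yaw 22.61440530872996 F [-0.7898  0.2104 -3.5622] M [0.0166 0.2692 0.1012] +- 0.02339895808070156 tau6 0.07351597188971937 0.00030831489820544455
```

Request:
play_rows:
  plan:
    - [[0, 0, 0, 0, 0, -0.012, -1], [0, 0, 0, 0, 0, 0, -1], [0, 0, 0, 0, 0, 0, -1], [0, 0, 0, 0, 0, 0, -1]]

```text
time_s: 18.8
position: [0.4897, -0.0724, 0.0945]
tcp_rot: [[0.937, 0.35, -0.0], [0.35, -0.937, 0.0], [-0.0, -0.0, -1.0]]
force: [-0.2, 0.4, -4.8]
opening: 0.162
```

```bash
python3 tq.py 2
```

```text
18.85 [ 0.4897 -0.0724  0.0945] yaw 20.457313308604345 F [-0.1664  0.7101 -4.3759] M [0.0415 0.2885 0.0375] +- 0.013112219364932596 tau6 0.07105029188096523 0.00032549056215426883
```

Request:
play_rows:
  plan:
    - [[0, 0, 0, 0, 0, -0.012, -1], [0, 0, 0, 0, 0, 0, -1], [0, 0, 0, 0, 0, 0, -1], [0, 0, 0, 0, 0, 0, -1]]

```text
time_s: 19.3
position: [0.4897, -0.0724, 0.0945]
tcp_rot: [[0.949, 0.314, -0.0], [0.314, -0.949, 0.0], [-0.0, -0.0, -1.0]]
force: [-1.2, -0.3, -4.0]
opening: 0.17
```

```bash
python3 tq.py 2; python3 -c "
from h import *
snap('wrist','w7',(280,80,480,230),4)"
```

```text
19.35 [ 0.4897 -0.0724  0.0945] yaw 18.3021623715863 F [-0.9501 -0.0497 -4.0797] M [0.0546 0.2941 0.0894] +- 0.011075611749680947 tau6 0.07082035881467164 0.00034499747366135194
```

View pics/w7.png

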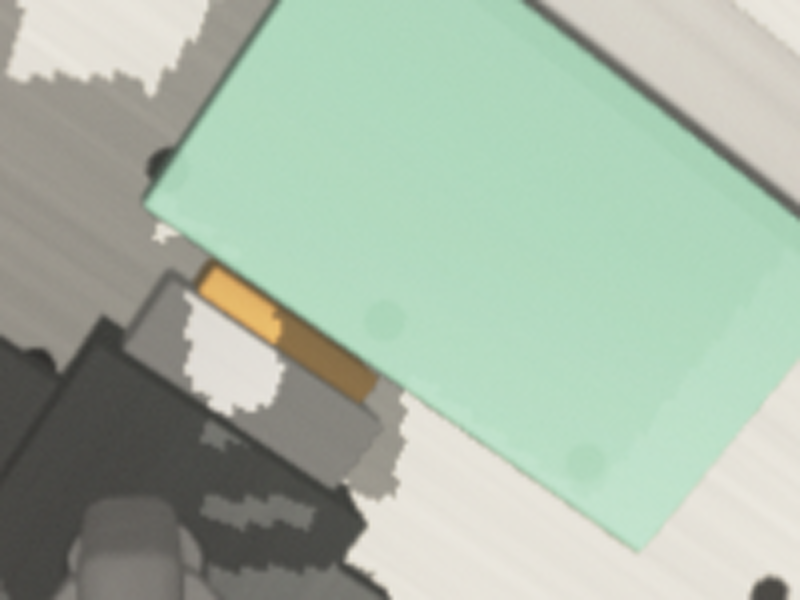

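The shoe (290,330) now looks near or touching the glass, and a thin dark gap to the fence remains at top right. I'll keep the steps small.

Request:
play_rows:
  plan:
    - [[0, 0, 0, 0, 0, -0.01, -1], [0, 0, 0, 0, 0, 0, -1], [0, 0, 0, 0, 0, 0, -1], [0, 0, 0, 0, 0, 0, -1]]

```text
time_s: 19.85
position: [0.4897, -0.0724, 0.0945]
tcp_rot: [[0.959, 0.284, -0.0], [0.284, -0.959, 0.0], [-0.0, -0.0, -1.0]]
force: [-0.9, 0.8, -4.2]
opening: 0.166
```

```bash
python3 tq.py 2
```

```text
19.9 [ 0.4897 -0.0724  0.0945] yaw 16.493117336935974 F [-1.2409  0.7241 -4.4957] M [0.0825 0.3232 0.1063] +- 0.007800786229090271 tau6 0.07269898429512978 0.00027802596674141435
```

Request:
play_rows:
  plan:
    - [[0, 0, 0, 0, 0, -0.01, -1], [0, 0, 0, 0, 0, 0, -1], [0, 0, 0, 0, 0, 0, -1], [0, 0, 0, 0, 0, 0, -1]]

```text
time_s: 20.35
position: [0.4897, -0.0724, 0.0945]
tcp_rot: [[0.967, 0.254, -0.0], [0.254, -0.967, 0.0], [-0.0, -0.0, -1.0]]
force: [-1.4, 0.5, -3.3]
opening: 0.17
```

```bash
python3 tq.py 2
```

```text
20.4 [ 0.4897 -0.0724  0.0945] yaw 14.698496204799284 F [-0.7996  0.5515 -4.0762] M [0.0599 0.293  0.0941] +- 0.002505357164129861 tau6 0.07299923105165362 0.00028694595210204026
```

Request:
play_rows:
  plan:
    - [[0, 0, 0, 0, 0, -0.01, -1], [0, 0, 0, 0, 0, 0, -1], [0, 0, 0, 0, 0, 0, -1], [0, 0, 0, 0, 0, 0, -1]]

```text
time_s: 20.85
position: [0.4897, -0.0724, 0.0945]
tcp_rot: [[0.975, 0.223, -0.0], [0.223, -0.975, 0.0], [-0.0, -0.0, -1.0]]
force: [-0.6, 0.7, -4.3]
opening: 0.168
```

```bash
python3 tq.py 2
```

```text
20.9 [ 0.4897 -0.0724  0.0945] yaw 12.893372450928943 F [-0.3694  0.9427 -4.5357] M [0.0969 0.2827 0.0641] +- 0.00996654149431139 tau6 0.07308304659090936 0.0002938236263072848
```

Request:
play_rows:
  plan:
    - [[0, 0, 0, 0, 0, -0.01, -1], [0, 0, 0, 0, 0, 0, -1], [0, 0, 0, 0, 0, 0, -1], [0, 0, 0, 0, 0, 0, -1]]

```text
time_s: 21.35
position: [0.4897, -0.0724, 0.0946]
tcp_rot: [[0.981, 0.193, 0.0], [0.193, -0.981, 0.0], [0.0, -0.0, -1.0]]
force: [-0.1, 0.3, -3.8]
opening: 0.166
```

```bash
python3 tq.py 2
```

```text
21.4 [ 0.4897 -0.0724  0.0945] yaw 11.097691757221428 F [-0.4598  0.2219 -4.4766] M [0.092  0.2866 0.0595] +- 0.0033607466723366776 tau6 0.07315125782042742 0.0002872571143820621
```

Request:
play_rows:
  plan:
    - [[0, 0, 0, 0, 0, -0.01, -1], [0, 0, 0, 0, 0, 0, -1], [0, 0, 0, 0, 0, 0, -1], [0, 0, 0, 0, 0, 0, -1]]

```text
time_s: 21.85
position: [0.4897, -0.0724, 0.0945]
tcp_rot: [[0.987, 0.162, -0.0], [0.162, -0.987, 0.0], [-0.0, -0.0, -1.0]]
force: [-1.1, 0.9, -4.2]
opening: 0.165
```

```bash
python3 tq.py 2
```

```text
21.9 [ 0.4897 -0.0724  0.0946] yaw 9.297180391185018 F [-0.8428  1.0231 -4.0049] M [0.0964 0.3028 0.0751] +- 0.01486012332032192 tau6 0.07318379008211195 0.0002876250761258975
```

Request:
play_rows:
  plan:
    - [[0, 0, 0, 0, 0, -0.01, -1], [0, 0, 0, 0, 0, 0, -1], [0, 0, 0, 0, 0, 0, -1], [0, 0, 0, 0, 0, 0, -1]]

```text
time_s: 22.35
position: [0.4897, -0.0724, 0.0945]
tcp_rot: [[0.991, 0.131, -0.0], [0.131, -0.991, 0.0], [-0.0, -0.0, -1.0]]
force: [-0.5, 0.2, -4.3]
opening: 0.17
```

```bash
python3 tq.py 2
```

```text
22.4 [ 0.4897 -0.0724  0.0945] yaw 7.490488100531713 F [-0.8159  0.6177 -3.9976] M [0.113  0.3027 0.0554] +- 0.021742708761863124 tau6 0.073194281430915 0.0002983824006637952
```

Request:
play_rows:
  plan:
    - [[0, 0, 0, 0, 0, -0.01, -1], [0, 0, 0, 0, 0, 0, -1], [0, 0, 0, 0, 0, 0, -1], [0, 0, 0, 0, 0, 0, -1]]

```text
time_s: 22.85
position: [0.4897, -0.0724, 0.0946]
tcp_rot: [[0.995, 0.099, 0.0], [0.099, -0.995, 0.0], [0.0, -0.0, -1.0]]
force: [-1.0, 1.3, -5.5]
opening: 0.168
```

```bash
python3 tq.py 2
```

```text
22.9 [ 0.4897 -0.0724  0.0945] yaw 5.695657292631329 F [-0.6855  1.4242 -5.0099] M [0.1098 0.3049 0.0937] +- 0.009173033169242345 tau6 0.07327053230255842 0.0002858297191610096
```

Request:
play_rows:
  plan:
    - [[0, 0, 0, 0, 0, -0.01, -1], [0, 0, 0, 0, 0, 0, -1], [0, 0, 0, 0, 0, 0, -1], [0, 0, 0, 0, 0, 0, -1]]

```text
time_s: 23.35
position: [0.4897, -0.0724, 0.0945]
tcp_rot: [[0.998, 0.068, -0.0], [0.068, -0.998, 0.0], [-0.0, -0.0, -1.0]]
force: [-0.3, 1.8, -4.1]
opening: 0.169
```

```bash
python3 tq.py 2
```

```text
23.4 [ 0.4897 -0.0724  0.0945] yaw 3.8944780411308293 F [-0.5476  1.3535 -4.5362] M [0.1702 0.2815 0.051 ] +- 0.014291823252032414 tau6 0.07333337911404669 0.0002814166477768904
```

Request:
play_rows:
  plan:
    - [[0, 0, 0, 0, 0, -0.01, -1], [0, 0, 0, 0, 0, 0, -1], [0, 0, 0, 0, 0, 0, -1], [0, 0, 0, 0, 0, 0, -1]]

```text
time_s: 23.85
position: [0.4897, -0.0724, 0.0946]
tcp_rot: [[0.999, 0.037, -0.0], [0.037, -0.999, 0.0], [0.0, -0.0, -1.0]]
force: [-1.7, 0.4, -4.6]
opening: 0.167
```

```bash
python3 tq.py 2
```

```text
23.9 [ 0.4897 -0.0724  0.0945] yaw 2.0977776524185634 F [-0.9487  0.7383 -4.6599] M [0.1704 0.2573 0.0808] +- 0.024546043224735758 tau6 0.07538993493653834 0.00029821941089806943
```

Request:
play_rows:
  plan:
    - [[0, 0, 0, 0, 0, -0.01, -1], [0, 0, 0, 0, 0, 0, -1], [0, 0, 0, 0, 0, 0, -1], [0, 0, 0, 0, 0, 0, -1]]

```text
time_s: 24.35
position: [0.4897, -0.0724, 0.0945]
tcp_rot: [[1.0, 0.005, -0.0], [0.005, -1.0, 0.0], [-0.0, -0.0, -1.0]]
force: [0.4, 1.0, -4.3]
opening: 0.164
```

```bash
python3 tq.py 2; python3 -c "
from h import *
snap('wrist','w8',(260,50,480,215),3.6)"
```

```text
24.4 [ 0.4897 -0.0724  0.0946] yaw 0.2926260072197145 F [-0.0518  0.8325 -4.4564] M [0.2221 0.2832 0.0909] +- 0.0009757661263796904 tau6 0.08058563573285937 0.00029759461679612083
```

View pics/w8.png

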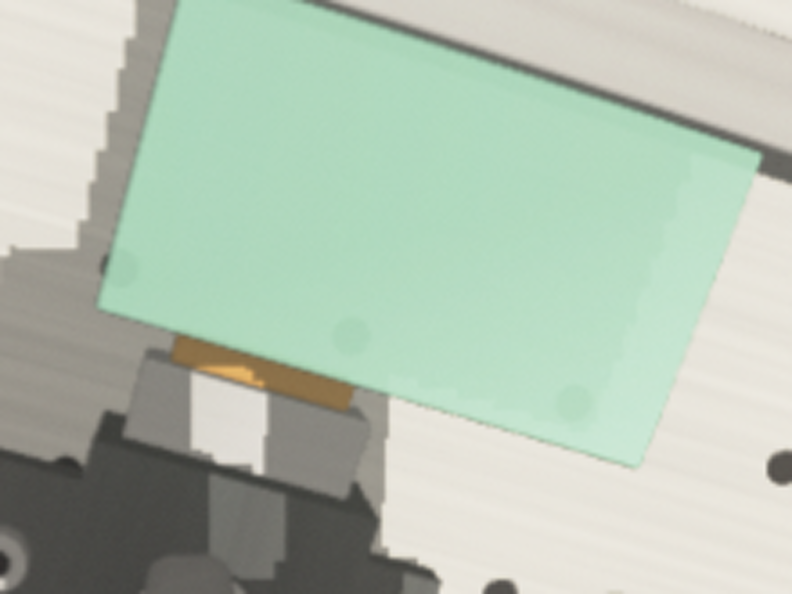

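Torque is now rising (0.075, then 0.081) and the glass lies on the shoe and close to the fence face. Steps of about 1°.

Request:
play_rows:
  plan:
    - [[0, 0, 0, 0, 0, -0.006, -1], [0, 0, 0, 0, 0, 0, -1], [0, 0, 0, 0, 0, 0, -1], [0, 0, 0, 0, 0, 0, -1]]

```text
time_s: 24.9
position: [0.4897, -0.0724, 0.0946]
tcp_rot: [[1.0, -0.014, 0.0], [-0.014, -1.0, 0.0], [0.0, -0.0, -1.0]]
force: [-0.1, 1.1, -5.1]
opening: 0.166
```

```bash
python3 tq.py 2
```

```text
24.95 [ 0.4897 -0.0724  0.0946] yaw -0.8051041024615019 F [-0.207   0.9422 -4.7926] M [0.2252 0.281  0.1213] +- 0.010571370531421575 tau6 0.09046705439686775 6.676653494182798e-05
```

Request:
play_rows:
  plan:
    - [[0, 0, 0, 0, 0, -0.006, -1], [0, 0, 0, 0, 0, 0, -1], [0, 0, 0, 0, 0, 0, -1], [0, 0, 0, 0, 0, 0, -1]]

```text
time_s: 25.4
position: [0.4897, -0.0724, 0.0946]
tcp_rot: [[0.999, -0.033, 0.0], [-0.033, -0.999, 0.0], [0.0, -0.0, -1.0]]
force: [-0.0, 1.6, -4.3]
opening: 0.166
```

```bash
python3 tq.py 2
```

```text
25.45 [ 0.4897 -0.0724  0.0945] yaw -1.8855249711955306 F [ 0.0703  1.4986 -4.4791] M [0.246  0.2951 0.1038] +- 0.004760225163775673 tau6 0.10418820194900036 9.87273462754993e-05
```

Request:
play_rows:
  plan:
    - [[0, 0, 0, 0, 0, -0.006, -1], [0, 0, 0, 0, 0, 0, -1], [0, 0, 0, 0, 0, 0, -1], [0, 0, 0, 0, 0, 0, -1]]

```text
time_s: 25.9
position: [0.4897, -0.0724, 0.0946]
tcp_rot: [[0.999, -0.052, 0.0], [-0.052, -0.999, -0.0], [0.0, 0.0, -1.0]]
force: [-0.4, 0.1, -3.9]
opening: 0.167
```

```bash
python3 tq.py 2
```

```text
25.95 [ 0.4897 -0.0724  0.0946] yaw -2.9603591607692157 F [-0.5004  0.0007 -4.1802] M [0.2168 0.2223 0.1314] +- 0.028337788634253454 tau6 0.12339122593402863 8.335197837537276e-05
```

Request:
play_rows:
  plan:
    - [[0, 0, 0, 0, 0, -0.006, -1], [0, 0, 0, 0, 0, 0, -1], [0, 0, 0, 0, 0, 0, -1], [0, 0, 0, 0, 0, 0, -1]]

```text
time_s: 26.4
position: [0.4897, -0.0724, 0.0945]
tcp_rot: [[0.998, -0.071, 0.0], [-0.071, -0.998, 0.0], [0.0, -0.0, -1.0]]
force: [-0.1, 1.4, -4.7]
opening: 0.168
```

```bash
python3 tq.py 2
```

```text
26.45 [ 0.4897 -0.0724  0.0946] yaw -4.04356537167608 F [-0.3633  1.5629 -4.6045] M [0.2025 0.2497 0.119 ] +- 0.005046974059370976 tau6 0.1418115757405758 8.627591599081604e-05
```

+0.069 N m above free turning, which is a firm hold. Easing back into the play.

Request:
play_rows:
  plan:
    - [[0, 0, 0, 0, 0, 0.01, -1], [0, 0, 0, 0, 0, 0.015, -1], [0, 0, 0, 0, 0, 0, -1], [0, 0, 0, 0, 0, 0, -1], [0, 0, 0, 0, 0, 0, -1]]

```text
time_s: 27.0
position: [0.4899, -0.0725, 0.0947]
tcp_rot: [[1.0, 0.007, 0.001], [0.007, -1.0, -0.0], [0.001, 0.0, -1.0]]
force: [-0.8, 0.8, -1.9]
opening: 0.169
```

```bash
python3 tq.py 2
```

```text
27.05 [ 0.4899 -0.0725  0.0947] yaw 0.4156293389355054 F [-0.2823  0.7435 -2.2431] M [0.1944 0.2691 0.0334] +- 0.009817316185530289 tau6 0.016415193385910243 0.00034334226319956913
```

Request:
play_rows:
  plan:
    - [[0, 0, 0, 0, 0, 0.015, -1], [0, 0, 0, 0, 0, 0.01, -1], [0, 0, 0, 0, 0, 0, -1], [0, 0, 0, 0, 0, 0, -1], [0, 0, 0, 0, 0, 0, -1]]

```text
time_s: 27.6
position: [0.49, -0.0726, 0.0947]
tcp_rot: [[0.996, 0.086, 0.001], [0.086, -0.996, -0.0], [0.001, 0.0, -1.0]]
force: [-0.9, -0.5, -1.4]
opening: 0.165
```

```bash
python3 tq.py 2
```

```text
27.65 [ 0.4899 -0.0726  0.0947] yaw 4.933761517774963 F [-0.3035 -0.1994 -1.5777] M [-0.0214  0.2307  0.0266] +- 0.003213081489590862 tau6 0.005628077778965235 0.0002600353539639614
```

Request:
play_rows:
  plan:
    - [[0, 0, 0.04, 0, 0, 0, -1], [0, 0, 0.06, 0, 0, 0, -1], [0, 0, 0, 0, 0, 0, -1]]

```text
time_s: 28.0
position: [0.49, -0.0725, 0.1]
tcp_rot: [[0.996, 0.086, 0.001], [0.086, -0.996, -0.0], [0.001, 0.0, -1.0]]
force: [0.2, -0.3, -1.7]
opening: 0.167
```

```bash
python3 tq.py 1
```

```text
28.0 [ 0.49   -0.0725  0.1   ] yaw 4.953531031626448 F [ 0.1587 -0.3037 -1.7326] M [-0.006   0.2415  0.0162] +- 0.0 tau6 0.0024719273642404005 0.0
```

Request:
play_rows:
  plan:
    - [[0, 0, 0.06, 0, 0, 0, -1], [0, 0, 0.08, 0, 0, 0, -1], [0, 0, 0.1, 0, 0, 0, -1], [0, 0, 0, 0, 0, 0, -1], [0, 0, 0, 0, 0, 0, -1]]

```text
time_s: 28.55
position: [0.4899, -0.0725, 0.1119]
tcp_rot: [[0.996, 0.086, 0.001], [0.086, -0.996, -0.0], [0.001, 0.0, -1.0]]
force: [0.1, 0.2, -1.5]
opening: 0.168
```

```bash
python3 tq.py 1
```

```text
28.55 [ 0.4899 -0.0725  0.1119] yaw 4.95826609085111 F [ 0.0539  0.2092 -1.5067] M [-0.0329  0.1207  0.0007] +- 0.0 tau6 0.00031184723411570303 0.0
```

The key came out cleanly. Lifting, then carrying it back to the hole.

Request:
play_rows:
  plan:
    - [[0, 0, 0.3, 0, 0, 0, -1], [0, 0, 0.4, 0, 0, 0, -1], [0, 0, 0.4, 0, 0, 0, -1], [0, 0, 0.4, 0, 0, 0, -1], [0, 0, 0.14, 0, 0, 0, -1]]

```text
time_s: 29.1
position: [0.4906, -0.0727, 0.1951]
tcp_rot: [[0.996, 0.086, 0.003], [0.086, -0.996, -0.001], [0.003, 0.001, -1.0]]
force: [0.5, 0.1, -2.8]
opening: 0.168
```

Request:
play_rows:
  plan:
    - [[0.145, 0.53, 0, 0, 0, 0.0425, -1], [0.145, 0.53, 0, 0, 0, 0.0425, -1], [0.145, 0.53, 0, 0, 0, 0.0425, -1], [0.145, 0.53, 0, 0, 0, 0.0425, -1], [0.145, 0.53, 0, 0, 0, 0.0425, -1], [0.145, 0.53, 0, 0, 0, 0.0425, -1], [0.145, 0.53, 0, 0, 0, 0.0425, -1], [0.145, 0.53, 0, 0, 0, 0.0425, -1], [0.145, 0.53, 0, 0, 0, 0.0425, -1], [0.145, 0.53, 0, 0, 0, 0.0425, -1], [0.145, 0.53, 0, 0, 0, 0.0425, -1], [0, 0, 0, 0, 0, 0, -1]]

```text
time_s: 30.3
position: [0.5697, 0.2222, 0.1925]
tcp_rot: [[0.011, 1.0, 0.0], [1.0, -0.011, 0.001], [0.001, 0.0, -1.0]]
force: [-0.5, 0.1, -0.8]
opening: 0.169
```

Request:
play_rows:
  plan:
    - [[0, 0, 0, 0, 0, 0, -1], [0, 0, 0, 0, 0, 0, -1], [0, 0, 0, 0, 0, 0, -1], [0, 0, 0, 0, 0, 0, -1], [0, 0, 0, 0, 0, 0, -1]]

```text
time_s: 30.8
position: [0.5695, 0.2184, 0.1937]
tcp_rot: [[0.017, 1.0, -0.0], [1.0, -0.017, -0.0], [-0.0, -0.0, -1.0]]
force: [0.0, -0.1, -1.5]
opening: 0.167
```

```bash
python3 tq.py 1; python3 -c "
from h import *
c,im=snap('wrist','w9',(230,90,400,260),4.5)"
```

```text
30.8 [0.5695 0.2184 0.1937] yaw 89.0375474306042 F [ 0.0134 -0.1164 -1.5218] M [-0.147   0.0573 -0.0143] +- 0.0 tau6 0.0009138936366070993 0.0
```

View pics/w9.png

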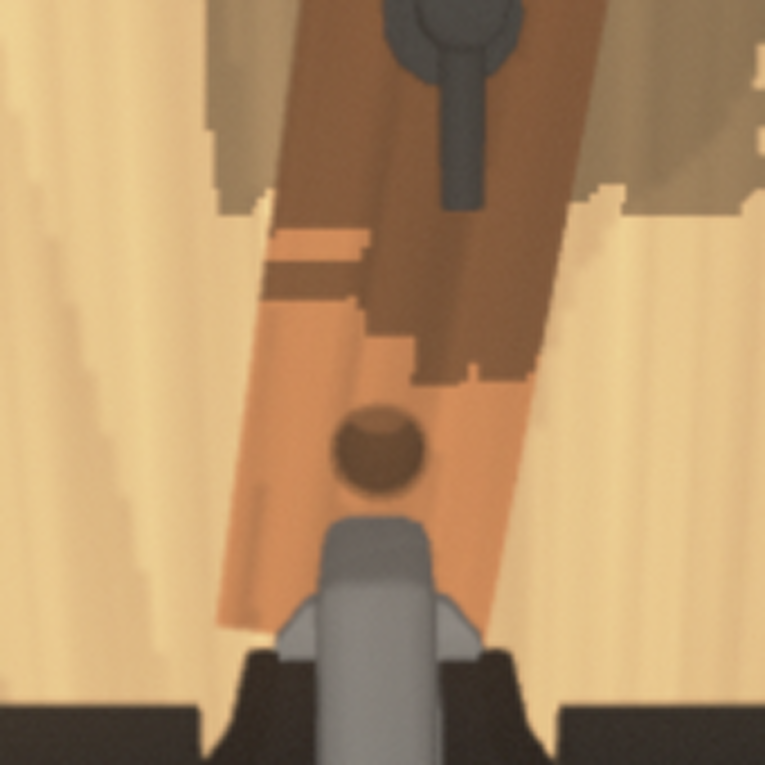

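The hole mouth is visible at crop (379,452). Checking it against the TCP.

```bash
python3 - <<'E'
from h import *
c,im=load("w9"); P=at_z(c,(230+379/4.5,90+452/4.5),.06); print(P)
a=at_z(c,(230+332/4.5,90+452/4.5),.06);b=at_z(c,(230+427/4.5,90+452/4.5),.06);print(a-b,(a+b)/2)
t=at_z(c,(230+379/4.5,90+405/4.5),.06);u=at_z(c,(230+379/4.5,90+498/4.5),.06);print(t-u,(t+u)/2)
# handle column offset in tool y at depth of plate top (z tool -0.032..)
s=read_state(); p=s['position']; print(p,[proj(c,p+[0,0,z]) for z in(.03,0,-.06)], 230+np.array([321,433,318,438])/4.5)
E
```

```text
[0.56958491 0.21968168 0.06      ]
[-0.02029718  0.00033294  0.        ] [0.56969182 0.21968058 0.06      ]
[0.00032836 0.02049987 0.        ] [0.56958518 0.219697   0.06      ]
[0.56951582 0.21868117 0.1936711 ] [array([314.57848542, 279.21686609]), array([314.44938635, 251.58521647]), array([314.28484584, 216.48874967])] [301.33333333 326.22222222 300.66666667 327.33333333]
```

Request:
play_rows:
  plan:
    - [[0.002, 0.012, -0.3, 0, 0, 0, -1], [0, 0, -0.4, 0, 0, 0, -1], [0, 0, -0.4, 0, 0, 0, -1], [0, 0, -0.2, 0, 0, 0, -1], [0, 0, 0, 0, 0, 0, -1], [0, 0, 0, 0, 0, 0, -1], [0, 0, -0.06, 0, 0, 0, -1], [0, 0, -0.06, 0, 0, 0, -1], [0, 0, -0.04, 0, 0, 0, -1], [0, 0, 0, 0, 0, 0, -1]]

```text
time_s: 31.9
position: [0.5694, 0.2197, 0.1205]
tcp_rot: [[0.016, 1.0, -0.0], [1.0, -0.016, -0.0], [-0.0, -0.0, -1.0]]
force: [-0.9, 1.0, -2.4]
opening: 0.17
```

```bash
python3 tq.py 2
```

```text
31.95 [0.5695 0.2197 0.1206] yaw 89.10642176298106 F [-0.3149  0.6376 -1.8115] M [-0.109   0.0105 -0.0335] +- 0.008652587852195245 tau6 0.00028611153936708433 0.00023119051003963126
```

Request:
play_rows:
  plan:
    - [[0, 0, -0.1, 0, 0, 0, -1], [0, 0, -0.1, 0, 0, 0, -1], [0, 0, -0.1, 0, 0, 0, -1], [0, 0, 0, 0, 0, 0, -1]]

```text
time_s: 32.4
position: [0.5688, 0.2195, 0.1044]
tcp_rot: [[0.016, 1.0, -0.002], [1.0, -0.016, -0.0], [-0.0, -0.002, -1.0]]
force: [-0.4, 0.2, -1.1]
opening: 0.167
```

Request:
play_rows:
  plan:
    - [[0, 0, -0.12, 0, 0, 0, -1], [0, 0, -0.12, 0, 0, 0, -1], [0, 0, -0.12, 0, 0, 0, -1], [0, 0, -0.1, 0, 0, 0, -1], [0, 0, -0.06, 0, 0, 0, -1], [0, 0, 0, 0, 0, 0, -1], [0, 0, 0, 0, 0, 0, -1]]

```text
time_s: 33.1
position: [0.5697, 0.2197, 0.0795]
tcp_rot: [[0.016, 1.0, 0.0], [1.0, -0.016, 0.0], [0.0, 0.0, -1.0]]
force: [0.0, 0.2, -0.9]
opening: 0.168
```

```bash
python3 tq.py 2
```

```text
33.15 [0.5698 0.2197 0.0797] yaw 89.10556065473179 F [-0.2162  0.7074 -1.167 ] M [-0.0788  0.045  -0.0074] +- 0.019233016942065792 tau6 -0.0002963373299280647 3.117067368386885e-05
```

Another 5 mm to rest the collar.

Request:
play_rows:
  plan:
    - [[0, 0, -0.04, 0, 0, 0, -1], [0, 0, -0.04, 0, 0, 0, -1], [0, 0, -0.016, 0, 0, 0, -1], [0, 0, 0, 0, 0, 0, -1], [0, 0, 0, 0, 0, 0, -1]]

```text
time_s: 33.7
position: [0.5695, 0.2197, 0.0747]
tcp_rot: [[0.016, 1.0, -0.0], [1.0, -0.016, -0.0], [-0.0, -0.0, -1.0]]
force: [-0.4, -0.1, -1.9]
opening: 0.168
```

```bash
python3 tq.py 2
```

```text
33.75 [0.5696 0.2197 0.0747] yaw 89.1070780523461 F [ 0.1911 -0.2554 -1.4662] M [-0.0956  0.0562  0.0196] +- 0.00438580980698783 tau6 -6.356450683142612e-05 1.5328893967236835e-05
```

Request:
play_rows:
  plan:
    - [[0, 0, -0.008, 0, 0, 0, -1], [0, 0, 0, 0, 0, 0, -1], [0, 0, 0, 0, 0, 0, 1], [0, 0, 0, 0, 0, 0, 1], [0, 0, 0, 0, 0, 0, 1], [0, 0, 0, 0, 0, 0, 1], [0, 0, 0, 0, 0, 0, 1], [0, 0, 0, 0, 0, 0, 1], [0, 0, 0, 0, 0, 0, 1], [0, 0, 0, 0, 0, 0, 1], [0, 0, 0, 0, 0, 0, 1]]

```text
time_s: 34.9
position: [0.5695, 0.2197, 0.0743]
tcp_rot: [[0.016, 1.0, -0.0], [1.0, -0.016, -0.0], [-0.0, -0.0, -1.0]]
force: [-0.8, 0.6, 0.3]
opening: 0.901
```

Request:
play_rows:
  plan:
    - [[0, 0, 0, 0, 0, 0, 1], [0, 0, 0.1, 0, 0, 0, 1], [0, 0, 0.3, 0, 0, 0, 1], [0, 0, 0.5, 0, 0, 0, 1], [0, 0, 0.5, 0, 0, 0, 1], [0, 0, 0.5, 0, 0, 0, 1], [0, 0, 0.3, 0, 0, 0, 1], [0, 0, 0, 0, 0, 0, 1], [0, 0, 0, 0, 0, 0, 1], [0, 0, 0, 0, 0, 0, 1], [0, 0, 0, 0, 0, 0, 1]]

```text
time_s: 36.0
position: [0.5688, 0.2195, 0.1832]
tcp_rot: [[0.016, 1.0, -0.002], [1.0, -0.016, -0.0], [-0.0, -0.002, -1.0]]
force: [0.4, -0.3, -0.3]
opening: 0.999
```

```bash
python3 st.py; python3 -c "
from h import *
c,im=snap('wrist','w10')
c2,im2=snap('scene','s1')
a=cv2.resize(im[60:260,220:420],(400,400)); b=cv2.resize(im2[120:320,230:430],(400,400))
cv2.imwrite('pics/fin.png',np.hstack([a,b]))"
```

```text
36.0 [0.5688 0.2195 0.1832] yaw 89.10359854748121 [ 0.3899 -0.285  -0.274 ] [-0.1473  0.0235 -0.0005] tau6 -0.00014465585081779864 11.508497536267637
```

The picture limit is reached, so I'll check the seated height numerically. The scene-camera image of the key and clamp can be compared with the start.

```bash
python3 - <<'E'
from h import *
np.set_printoptions(precision=4,suppress=True)
def blob(fn,z):
    c,im=load(fn); u,v=proj(c,(.5697,.2194,z)); u,v=int(u),int(v)
    w=45 if fn[0]=='w' else 25
    p=im[v-w:v+w,u-w:u+w]; h=cv2.cvtColor(p,cv2.COLOR_BGR2HSV)
    m=((h[...,1]<45)&(h[...,2]>90)).astype(np.uint8)
    n,l,st,ce=cv2.connectedComponentsWithStats(m); i=1+np.argmax(st[1:,4])
    return st[i],ce[i]+[u-w,v-w],st[i][:2]+[u-w,v-w]
print("scene before",blob("scene0",.09)); print("scene after",blob("s1",.09))
print("wrist",blob("w10",.1))
c,_=load("w10")
_,ce,o=blob("w10",.1); st=blob("w10",.1)[0]
t=at_z(c,(ce[0],o[1]),.108);b=at_z(c,(ce[0],o[1]+st[3]),.108);print(t,b,t-b)
# other changes in scene view
_,a=load("scene0");_,b=load("s1"); a=a.astype(int);b=b.astype(int)
d=(np.abs(a-b).max(2)>50).astype(np.uint8); n,l,s,ce=cv2.connectedComponentsWithStats(d)
print([(list(s[i]),ce[i].round()) for i in range(1,n) if s[i][4]>25])
E
```

```text
scene before (array([ 16,  10,  21,  23, 144], dtype=int32), array([367.1528, 284.9583]), array([357, 274]))
scene after (array([ 17,  10,  20,  29, 302], dtype=int32), array([366.7715, 290.2781]), array([358, 274]))
wrist (array([  30,    5,   31,   75, 1351], dtype=int32), array([314.9563, 201.4508]), array([300, 167]))
[0.5697 0.2539 0.108 ] [0.5688 0.1925 0.108 ] [0.0009 0.0614 0.    ]
[([np.int32(448), np.int32(0), np.int32(53), np.int32(38), np.int32(884)], array([471.,  14.])), ([np.int32(570), np.int32(0), np.int32(48), np.int32(41), np.int32(625)], array([589.,  16.])), ([np.int32(424), np.int32(29), np.int32(26), np.int32(15), np.int32(163)], array([435.,  36.])), ([np.int32(319), np.int32(43), np.int32(151), np.int32(235), np.int32(15003)], array([395., 152.])), ([np.int32(527), np.int32(64), np.int32(7), np.int32(7), np.int32(34)], array([530.,  68.])), ([np.int32(577), np.int32(67), np.int32(61), np.int32(66), np.int32(1359)], array([609., 102.])), ([np.int32(542), np.int32(72), np.int32(20), np.int32(13), np.int32(101)], array([552.,  78.])), ([np.int32(559), np.int32(91), np.int32(26), np.int32(18), np.int32(273)], array([572.,  97.])), ([np.int32(532), np.int32(98), np.int32(36), np.int32(33), np.int32(469)], array([552., 115.])), ([np.int32(564), np.int32(106), np.int32(11), np.int32(9), np.int32(44)], array([569., 110.])), ([np.int32(506), np.int32(156), np.int32(134), np.int32(244), np.int32(9541)], array([597., 269.])), ([np.int32(442), np.int32(172), np.int32(32), np.int32(27), np.int32(387)], array([456., 187.])), ([np.int32(300), np.int32(200), np.int32(6), np.int32(12), np.int32(30)], array([302., 206.])), ([np.int32(491), np.int32(377), np.int32(21), np.int32(23), np.int32(61)], array([500., 389.]))]
```

```bash
python3 -c "
from rig import *
print(hand_in())"
```

```text
the job is handed in; nothing more can be done
None
```

The glass blank is clamped, the key is back in its original hole, and the job was handed in at about 36 s. The rig reported no verdict.

- **Seating:** the key slid into the socket without forcing. It touched the floor with about 7 N at full depth, and I eased off before turning.
- **Clamping:** I turned it clockwise in small steps. Torque at the last joint rose from a steady 0.073 N m to 0.142 N m, which is 0.069 above free turning and in the middle of the firm-hold range. I then eased back about 9° until the torque was near zero and drew the key out cleanly.
- **Key returned:** it went into the hole without resistance. In the scene camera the top of its handle is within 1 pixel of where it was at the start. From the wrist camera the handle measures 61 mm long at its seated height, against 60 mm nominal. The gripper is open and clear.

**Not fully confirmed:**
- The force on the glass is inferred from that torque; I had no direct reading. The wrist moment sensor was too noisy to add much, though it roughly agreed.
- I had used all 12 pictures, so I could not look at the final scene. Bystanders were only compared roughly, by a before-and-after picture difference in which the arm and its shadow hide part of the view.

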